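# Clamp the lino block on the sloped carving board

## Task

Get the lino block ready for carving: first slide it along the ledge of the sloped board until it touches the side stop, then swing the clamp arm round so that it points straight down the slope over the block, and finally screw the knurled nut down clockwise until it stops tight and the arm's rubber foot grips the block. The block must still be lying flat against ledge and stop at the end; let go of everything, and leave the ink jar, the ink knife and the brayer where they are.

Things in the scene. Friction and masses are not known exactly. Their poses are not given: they have to be found in the camera images.
- panel: Sloped plywood board, 240 x 300 x 18 mm, on a fixed wooden stand, inclined 25 degrees. Origin: centre of its upper face. x up the slope (away from the robot, give or take yaw), y level across it to the left as the robot sees it, z square out of the face, leaning back to the robot. All (x, y, z) below are in this frame, in mm. A ledge 10 high runs along y, its upper side at x = -90, y from -150 to 90.
- stop_face (a point): Middle of the working side of the side stop, at (-50, 60, 10), axes as the panel's. The stop is a wooden bar 14 mm high and 18 mm thick standing on the board above the ledge's left end, its working side at y = 60 from x = -90 to -15. The block's left side touches it when home.
- block_center (a point): Centre of the lino block: wooden block with grey lino top and carved lines, 80 (x) x 100 (y) x 20 mm thick, about 160 g, loose. It lies flat on the board, lower side on the ledge, 30 to 70 mm short of the side stop. Axes parallel to the panel's. Home is (-50, 10, 10).
- stud_foot (a point): Foot of the threaded steel stud, on the board's face at (60, 10, 0), axes as the panel's. The stud stands square to the board (along panel z) and ends 92 mm above the face; a boss 32 mm across and 18 mm high surrounds its foot. Clamp arm and knurled nut sit on it.
- clamp_arm (a joint): Swing of the clamp arm about the stud (rad): 0 pointing straight down the slope, over the block; positive swings it anticlockwise seen from above the board, out to the right (panel -y), negative out to the left (+y). Starts at -0.9 to -1.5, limits +-1.75; light friction (0.06 N m), stays where it is left.
- bar_grip (a point): Point in the middle of the clamp arm's thickness, 75 mm from the stud's axis. The arm is a flat aluminium bar 24 mm wide, 12 mm thick, reaching 95 mm out and 20 mm behind the axis; it can be pinched across its width. x along the bar from tip to stud, z along the stud. Under it, 83 mm out, a rubber foot 20 x 20 mm, 5.5 deep. Underside above the board: 30 mm with the nut at 0, about 24.5 when tight.
- knurled_nut (a joint): Turning angle of the knurled nut (rad), growing as it is screwed down, clockwise seen from above the board. Starts at 0 to 1.0, stops dead at 4.5, where the arm's foot presses the block. Each rad lowers nut and arm together by 1.2 mm. Friction about 0.06 N m; stays where it is left.
- nut_grip (a point): Centre of the nut's knurled steel head, on the stud's axis: round, 36 mm across, 24 mm high, on a neck 20 mm across, 14 mm high that stands on the clamp arm (arm's top 26 mm below this point). z along the stud, upwards. The stud's end stands 12 to 18 mm above the head. This point is 62.4 mm above the board's face when tight, higher before (1.2 mm a rad).
- jar_center (a point): Bystander: closed ink jar, 60 mm across, 60 mm high, standing on the table left of the board. The point is its centre.
- ink_knife: Bystander: flat ink knife, 200 mm long, lying on the table left of the board. Origin on the underside.
- brayer: Bystander: brayer (ink roller), rubber roller 70 mm long and 36 mm across with a wooden handle, 160 mm overall, on the table right of the board. Origin under the roller's middle.
Mind the look-alikes: they are no part of the job. Of the things that look like the part that bears block_center, the smallest one is meant.

How it is judged:
By the outcome, as a careful person would: the job done as asked, in the order asked, and still so for the second after the job is handed in, with the robot touching nothing.
It also fails if it takes over 72 s, if anything falls off the work surface, if the arm or the gripper's body presses on something with over 40 N, if the wrist force passes 120 N, or if a joint passes its speed limit or range.

## Robot

A 6-joint arm with a two-finger parallel gripper is mounted at the origin on the work surface. World frame = base frame: x ahead of the robot, y to its left, z up, the work surface at z = 0. Lengths are in mm, angles in rad, forces in N, time in s.
With the tool pointing down it reaches from about 400 to 925 mm from the base axis. Payload 12.5 kg.
Tool frame: the origin (TCP) lies at the very end of the fingers, on their centre line; the grasp point (between the pads) lies 19 mm behind it (env.grasp_offset is the distance from the TCP to the grasp point, in mm); z points along the fingers, y is the direction in which the jaws open and shut (so a half turn about z gives the same grasp; the last joint's range is limited). The gripper opens to 95 mm and grips with 3 to 60 N. Pads are 20 mm wide; open, the fingers measure 119 mm over their backs; the gripper's body (75 mm by 180 mm) begins 59 mm behind the grasp point.
Start: joints at [1.025, 0.491, 1.559, -0, 1.092, -0.106], TCP at [266.087, 565.551, 182.061] pointing down, gripper open.
Joint ranges: [-3.1, 3.1], [-0.84, 2.19], [0.05, 2.79], [-1.13, 4.28], [0.06, 2.93], [-2.69, 2.69]. Speed limits (rad/s): [2.22, 2.22, 2.79, 3.14, 3.14, 3.14].

## Interface

Orientations are given as [roll, pitch, yaw] about the fixed x, y, z axes, in that order (R = Rz(yaw) Ry(pitch) Rx(roll)).
In Python, from cell import env gives the robot as it stands. The module is installed in compiled form; this text tells all that it offers.
- The arm moves only by the shell command python3 -m pendant 'ROWS'. ROWS is JSON, one flat list of numbers, 5 for each row, row after row: the shift along the tool's x, y, z as a fraction of full scale, then the turn about the tool's z as a fraction of full scale, then the gripper's target within -1 to 1 (shut at 1, half-way at 0, fully open at -1). In form: [x, y, z, turn, grip, x, y, z, turn, grip, ...]. A call has 1 to 10 rows; each row shifts and turns the commanded pose from where the row before left it, along the tool's axes as they then stand; what a row does not reach is not made up. Full scale, the value 1, is 0.4 m for a shift and 180 degrees for a turn. A row lasts 1/8 s, in which the tool goes at most 62.5 mm and 10.7 degrees, less where a joint would pass 70% of its speed; a pose out of reach is approached as far as the arm can. A call with a number of a shift or a turn outside -1 to 1 is refused whole. A call with a gripper value outside its range is refused whole. The fingers move at their own pace and stop on an object; the grip force is fixed at half the most. Time passes only in rows, so rows that do not move let the fingers close. It gives the time, the measured TCP pose, the force and the opening at its end, in the units of the state.
- env.state(): the state, without advancing time (a new reading comes with each control period).
- env.read_camera(name): name is "scene" or "top" or "wrist"; returns the picture (400x640x3 uint8, red, green, blue); there is no depth.
- env.camera_model(name): a dict with "fx", "fy", "cx", "cy" (pixels), "view" (4x4, takes a point from world to camera coordinates); the wrist camera has in their place "tool_from_camera" (4x4, takes a point from camera to tool coordinates, whose origin is the TCP and whose axes are the flange's). Camera axes: x right, y down, z forward; pixel columns grow to the right and rows downward; lengths in mm; the calibration is good to about 2 mm. A picture is of the moment at which its call begins: read the wrist's pose just before it. camera_model takes no time and is no camera call.
- env.job_done(): hands the job in, once; it reports no verdict.
Trained networks look in the newest picture that a camera, given by its name, has taken for a name from the list of things; names that differ only in an ending like _2 or _b are one class to them, and where a whole thing is asked for, a point or a joint stands for the part that bears it (a point fixed in the world has none). Each returns a list of dicts, best first, with "confidence" (0 to 1); they miss things now and then, are a little off and sometimes report something else, mostly with a low value. They report only what shows in the picture. A call takes as long as a camera call. They do not tell look-alikes from the thing itself.
- env.masks_of(thing, camera): "region" (400x640 bool, what is visible of it).
- env.landmark_of(thing, camera): "xyz" ([x, y, z] in mm, in world coordinates, good to about 4 mm: a listed point, or the origin of a listed thing).
The state is a dict: "t": time; "joints": joint angles; "qvel": joint speeds; "tau": joint torques, N m; "eef_pos": TCP position; "tcp_rot": TCP orientation; "ft_force": force on the tool from outside, world axes, zero at the start; "moment": the same for the moment, N m; "opening": opening from 0.0 (shut) to 1.0 (fully open).
Only numpy, scipy, OpenCV 4.12 (cv2) and the standard library are available. Lean on these libraries where they do the work, as an engineer would, in place of code of your own. Each camera call takes 0.05 s, during which the arm holds its last target.

## Working session

There is one attempt and no reset: what is moved stays moved. The work goes in short steps, Python scripts to look and compute and a shell command to move; the robot and the scene stay as the last step left them, time stands still between calls to the robot, and variables do not carry over. Pictures are saved under pics/ and viewed, and the job is handed in when it is done.

```bash
mkdir -p pics; ls; python3 - <<'E'
from cell import env
import cv2,numpy as np
s=env.state();print(s)
for n in("scene","top","wrist"):
    im=env.read_camera(n);cv2.imwrite(f"pics/{n}0.png",im[:,:,::-1])
    m=env.camera_model(n);print(n,{k:np.round(v,3).tolist() for k,v in m.items()})
    for th in("panel","stop_face","block_center","stud_foot","bar_grip","nut_grip","jar_center","ink_knife","brayer"):
        print(th,[(np.round(d["xyz"]).tolist(),round(d["confidence"],2)) for d in env.landmark_of(th,n)])
print(env.state()['t'])
E
```

```text
pics
{'t': 0.0, 'joints': array([ 1.02539653e+00,  4.91567904e-01,  1.55943230e+00, -2.11317044e-05,
        1.09171175e+00, -1.05548289e-01]), 'qvel': array([-0.00046633,  0.00106337, -0.00129249,  0.0010477 ,  0.00111348,
       -0.00033427]), 'tau': array([ 6.98814110e-04, -6.12631559e+01, -2.58184183e+01,  6.92872563e-02,
        4.82200587e-02, -8.41100996e-05]), 'eef_pos': array([265.93989882, 565.29351035, 181.46249587]), 'tcp_rot': array([-3.14047762e+00, -9.92827752e-05,  2.70175084e+00]), 'ft_force': array([ 0.66006229,  0.59400172, -0.15983084]), 'moment': array([ 0.0062985 , -0.01550019,  0.03398712]), 'opening': 1.001616891081964}
scene {'fx': 406.625, 'fy': 406.625, 'cx': 315.554, 'cy': 198.072, 'view': [[-0.544, 0.839, 0.014, 273.031], [0.547, 0.368, -0.752, -221.691], [-0.636, -0.402, -0.659, 1331.612], [0.0, 0.0, 0.0, 1.0]]}
panel [([626.0, 8.0, 81.0], 0.73)]
stop_face [([569.0, 56.0, 67.0], 0.82), ([625.0, 8.0, 77.0], 0.48)]
block_center [([654.0, 23.0, 164.0], 0.71), ([424.0, -305.0, 15.0], 0.66), ([582.0, -50.0, 70.0], 0.62), ([368.0, -90.0, 17.0], 0.62)]
stud_foo
[... 592 characters left out ...]
.0, 11.0], 0.83), ([580.0, -55.0, 66.0], 0.6), ([372.0, -97.0, 14.0], 0.59), ([620.0, 88.0, 128.0], 0.45)]
stud_foot [([679.0, 25.0, 105.0], 0.93)]
bar_grip [([623.0, 90.0, 125.0], 0.64), ([725.0, -231.0, 6.0], 0.61)]
nut_grip [([653.0, 19.0, 167.0], 0.76)]
jar_center [([654.0, 278.0, 33.0], 0.9)]
ink_knife [([622.0, 91.0, 124.0], 0.25)]
brayer [([724.0, -231.0, 0.0], 0.88)]
wrist {'fx': 313.694, 'fy': 313.694, 'cx': 321.624, 'cy': 200.945, 'tool_from_camera': [[-0.0, -0.957, -0.292, 82.356], [1.0, -0.001, 0.001, 0.423], [-0.002, -0.292, 0.957, -202.267], [0.0, 0.0, 0.0, 1.0]]}
panel []
stop_face []
block_center []
stud_foot []
bar_grip []
nut_grip []
jar_center []
ink_knife []
brayer []
1.5
```

View pics/scene0.png

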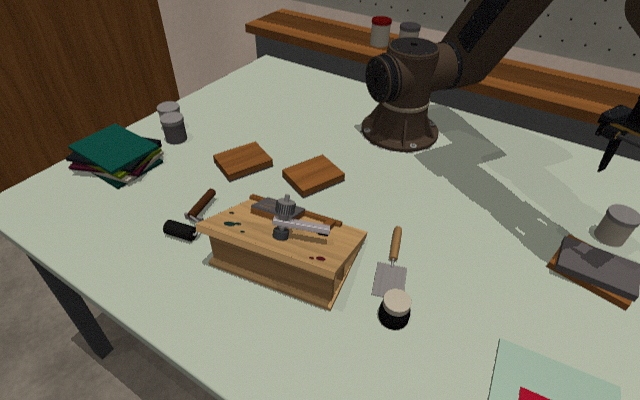

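View pics/top0.png

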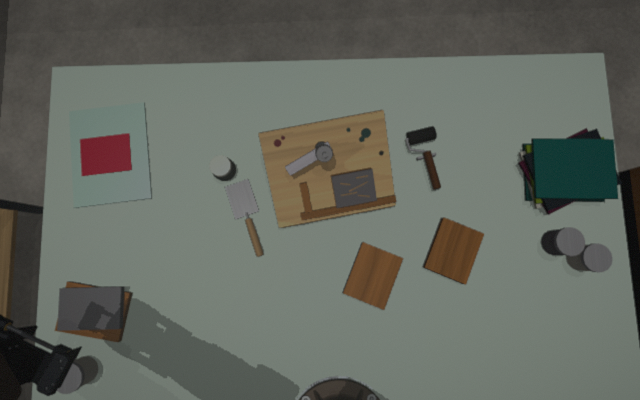

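Top view: the board's centre is at (328,168). Candidates for the block are the grey block with carved lines on the board (353,187), brown blocks on the table at (374,275) and (455,250), and a grey slab at (93,308). The one on the ledge is the smallest and fits the description; I'll confirm this in an enlarged crop.

```bash
python3 - <<'E'
import cv2
a=cv2.imread("pics/top0.png")[100:240,240:410];cv2.imwrite("pics/topc.png",cv2.resize(a,None,fx=4.5,fy=4.2,interpolation=cv2.INTER_CUBIC))
a=cv2.imread("pics/scene0.png")[180:310,190:380];cv2.imwrite("pics/scenec.png",cv2.resize(a,None,fx=4,fy=4,interpolation=cv2.INTER_CUBIC))
E
```

```text
(no output)
```

View pics/topc.png

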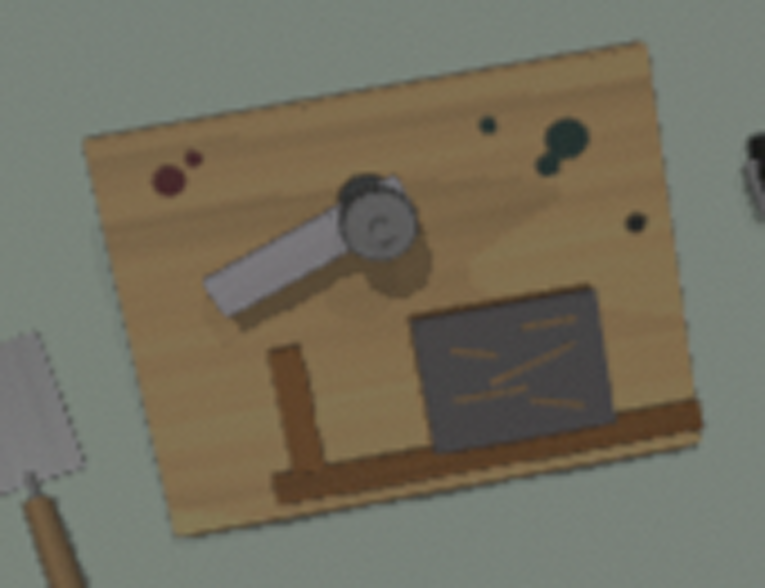

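View pics/scenec.png

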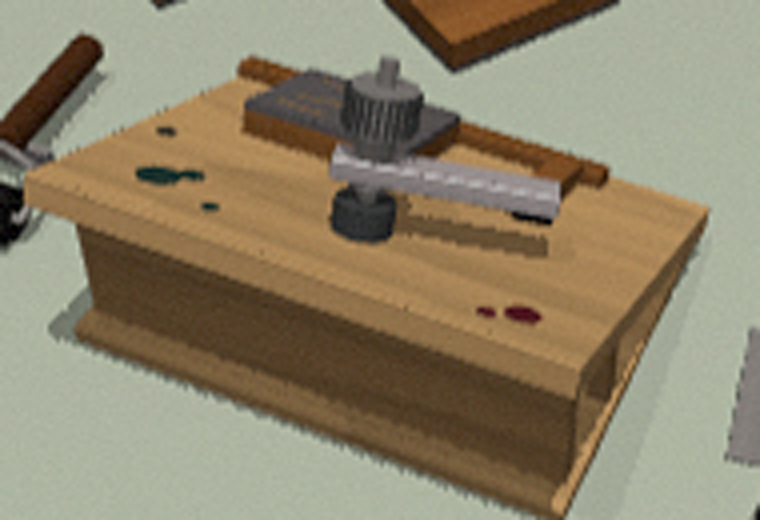

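```bash
cat > h.py <<'E'
import numpy as np
from scipy.optimize import least_squares
from scipy.spatial.transform import Rotation as R
from cell import env
def proj(n,P):
    m=env.camera_model(n);V=np.array(m["view"]);p=np.atleast_2d(P)@V[:3,:3].T+V[:3,3]
    return np.c_[m["fx"]*p[:,0]/p[:,2]+m["cx"],m["fy"]*p[:,1]/p[:,2]+m["cy"]]
def pan(q):  # x,y,z,yaw
    return R.from_euler('xyz',[0,-np.radians(25),q[3]]).as_matrix(),np.array(q[:3])
def ray(n,uv):
    m=env.camera_model(n);V=np.array(m["view"]);d=np.array([(uv[0]-m["cx"])/m["fx"],(uv[1]-m["cy"])/m["fy"],1.])
    return -V[:3,:3].T@V[:3,3],V[:3,:3].T@d
def hit(n,uv,q,z):  # px -> panel coords on plane z
    Rm,o=pan(q);c,d=ray(n,uv);c=Rm.T@(c-o);d=Rm.T@d
    return c+d*(z-c[2])/d[2]
E
python3 - <<'E'
from h import *
T=lambda x,y:(240+x/4.5,100+y/4.2)
S=lambda x,y:(190+x/4,180+y/4)
obs=[("top",(120,150,0),T(85,138)),("top",(120,-150,0),T(645,42)),("top",(-120,150,0),T(175,536)),("scene",(120,-150,0),S(30,173)),("scene",(120,150,0),S(578,370)),("scene",(-120,150,0),S(708,208)),("top",(-90,-150,10),T(702,405))]
def f(q,w=False):
    Rm,o=pan(q);return np.concatenate([proj(n,Rm@np.array(p)+o)[0]-uv for n,p,uv in obs])
r=least_squares(f,[624,8,80,.15]);q=r.x;print(q,np.round(r.fun,1));np.save("q.npy",q)
for z,l in((20,[(410,318),(592,286),(613,422),(435,452)]),):
    for p in l:print(np.round(hit("top",T(*p),q,z)))
print("arm",[np.round(hit("top",T(*p),q,40)) for p in((205,280),(230,318))])
print("nut",np.round(hit("top",T(378,225),q,78)))
Rm,o=pan(q)
for n,p in(("stop",(-50,60,10)),("stud",(60,10,0)),("nut",(60,10,67)),("home",(-50,10,10))):print(n,np.round(Rm@np.array(p)+o))
# triangulate nut head top & stud from nets
print(np.round(proj("scene",Rm@np.array((60,10,92))+o)),np.round(proj("scene",Rm@np.array((60,10,66))+o)))
E
```

```text
[6.23480474e+02 7.13119351e+00 7.58326726e+01 1.59276727e-01] [-0.4  0.5  1.   0.5 -0.2  0.2 -1.1  0.   0.4  0.   0.6  0.3 -0.3 -0.6]
[-7.  0. 20.]
[ -7. -98.  20.]
[-89. -99.  20.]
[-89.  -0.  20.]
arm [array([ 39., 102.,  40.]), array([16., 93., 40.])]
nut [61. 11. 78.]
stop [565.  59.  64.]
stud [676.  26. 101.]
nut [648.  21. 162.]
home [573.   9.  64.]
[[288. 196.]] [[285. 208.]]
```

Confirmed: the grey block with carved lines on the ledge is the one meant. It is the smallest, and its corners measure 98 x 82 mm at panel y -99..0, so it has about 60 mm to go. The panel pose fits both views to under 1 px, and the clamp arm is at about -1.22 rad.

Next I'll work out the pushing poses.

```bash
cat >> h.py <<'E'
q=np.load("q.npy")if __import__("os").path.exists("q.npy") else None
def W(p): Rm,o=pan(q);return Rm@np.array(p,float)+o
def P(w): Rm,o=pan(q);return Rm.T@(np.array(w)-o)
def goto(tgt,yaw,cur=None):
    s=env.state();p,y0=(s["eef_pos"],s["tcp_rot"][2]) if cur is None else cur
    d=np.array(tgt)-p;dy=(yaw-y0+np.pi)%(2*np.pi)-np.pi
    for nm,y in(("before turn",y0),("after turn",yaw)):
        tx=np.array([np.cos(y),np.sin(y),0]);ty=np.array([np.sin(y),-np.cos(y),0])
        print("  shift",nm,np.round([d@tx/400,d@ty/400,-d[2]/400],4))
    print("  d",np.round(d,1),"turn",round(-dy/np.pi,4),"rows>=",round(max(np.linalg.norm(d)/62.5,abs(np.degrees(dy))/10.7),1))
    return np.array(tgt),yaw
E
python3 - <<'E'
from h import *
Y=q[3]+np.pi
a=W((-62,-122,0));print(a)
a[2]+=9.5
c=goto((a[0],a[1],240),Y)
c=goto(a,Y,c)
c=goto(W((-62,-122+22,0))+[0,0,9.5],Y,c)
E
```

```text
[ 587.35034714 -122.23669949   49.63034032]
  shift before turn [-1.4589 -1.2138 -0.1448]
  shift after turn [-0.5203 -1.8251 -0.1448]
  d [ 321.3 -687.8   57.9] turn -0.1907 rows>= 12.2
  shift before turn [0.     0.     0.4522]
  shift after turn [0.     0.     0.4522]
  d [   0.     0.  -180.9] turn -0.0 rows>= 2.9
  shift before turn [ 0.     0.055 -0.   ]
  shift after turn [ 0.     0.055 -0.   ]
  d [-3.5 21.7  0. ] turn -0.0 rows>= 0.4
```

```bash
python3 -m pendant '[0,0,-0.036,-0.0477,1, 0,0,-0.036,-0.0477,1, 0,0,-0.036,-0.0477,1, 0,0,-0.036,-0.0477,1, -0.037,-0.130,0,0,1, -0.037,-0.130,0,0,1, -0.037,-0.130,0,0,1, -0.037,-0.130,0,0,1, -0.037,-0.130,0,0,1, -0.037,-0.130,0,0,1]'
python3 -m pendant '[-0.037,-0.130,0,0,1, -0.037,-0.130,0,0,1, -0.037,-0.130,0,0,1, -0.037,-0.130,0,0,1, -0.037,-0.130,0,0,1, -0.037,-0.130,0,0,1, -0.037,-0.130,0,0,1, -0.037,-0.130,0,0,1, 0,0,0,0,1, 0,0,0,0,1]'
python3 - <<'E'
from h import *
import cv2
cv2.imwrite("pics/w1.png",env.read_camera("wrist")[:,:,::-1])
cv2.imwrite("pics/t1.png",cv2.resize(env.read_camera("top")[80:260,220:460,::-1],None,fx=3,fy=3))
a=W((-62,-122,0));a[2]+=9.5;goto(a,q[3]+np.pi)
E
```

```text
t: 2.75
eef_pos: [403.9, 270.0, 239.8]
tcp_rot: [3.141, 0.001, -2.982]
ft_force: [0.6, 0.7, -0.1]
opening: 0.023
t: 4.0
eef_pos: [586.0, -120.0, 239.4]
tcp_rot: [3.141, -0.0, -2.982]
ft_force: [0.1, 0.3, 0.2]
opening: 0.007
  shift before turn [-0.0021 -0.0079  0.4517]
  shift after turn [-0.0021 -0.0079  0.4517]
  d [   1.3   -3.  -180.7] turn 0.0004 rows>= 2.9
```

View pics/w1.png

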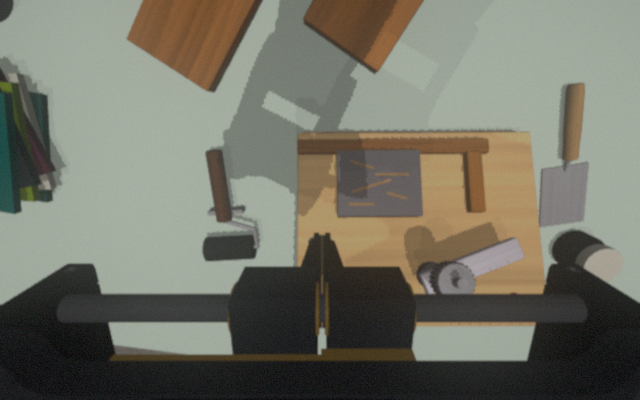

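View pics/t1.png

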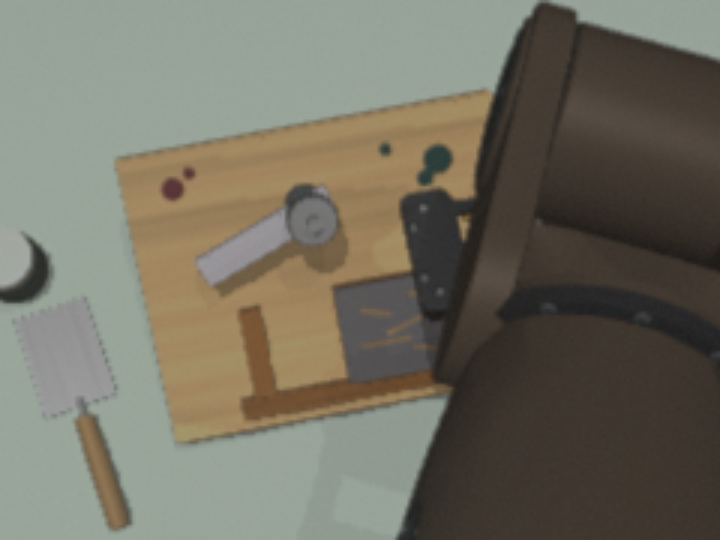

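The wrist view shows the block at (338..421, 150..217), the stop at (475,180) and the nut at (457,278). I'll compare this second view with the fitted pose before going down.

```bash
cat >> h.py <<'E'
def wproj(Pw,s):
    m=env.camera_model("wrist");T=np.eye(4);T[:3,:3]=R.from_euler('xyz',s["tcp_rot"]).as_matrix();T[:3,3]=s["eef_pos"]
    C=T@np.array(m["tool_from_camera"]);p=(np.atleast_2d(Pw)-C[:3,3])@C[:3,:3]
    return np.c_[m["fx"]*p[:,0]/p[:,2]+m["cx"],m["fy"]*p[:,1]/p[:,2]+m["cy"]]
E
python3 - <<'E'
from h import *
s=env.state()
for n,p in dict(ledgeR=(-90,-150,10),ledgeL=(-90,90,10),cornerBL=(-120,150,0),b1=(-10,0,20),b2=(-10,-100,20),b3=(-90,-100,20),stopTop=(-15,60,14),nuttop=(60,10,78),studtop=(60,10,92)).items():print(n,wproj(W(p),s).round(0))
E
```

```text
ledgeR [[296. 149.]]
ledgeL [[487. 150.]]
cornerBL [[528. 130.]]
b1 [[421. 212.]]
b2 [[337. 212.]]
b3 [[337. 147.]]
stopTop [[469. 209.]]
nuttop [[453. 278.]]
studtop [[460. 279.]]
```

```bash
python3 -m pendant '[-0.002,-0.008,0.1,0,1, 0,0,0.1,0,1, 0,0,0.1,0,1, 0,0,0.1,0,1, 0,0,0.025,0,1, 0,0,0.025,0,1, 0,0,0,0,1]'
python3 -m pendant '[0,0.02,0,0,1, 0,0.02,0,0,1, 0,0.02,0,0,1, 0,0,0,0,1]'
python3 - <<'E'
from h import *
import cv2
s=env.state();print(P(s["eef_pos"]),s["ft_force"])
cv2.imwrite("pics/w2.png",env.read_camera("wrist")[:,:,::-1])
E
```

```text
t: 4.97
eef_pos: [588.0, -123.1, 60.3]
tcp_rot: [-3.141, 0.001, -2.982]
ft_force: [0.2, -0.7, 1.3]
opening: 0.004
t: 5.48
eef_pos: [583.8, -98.8, 59.9]
tcp_rot: [3.142, 0.0, -2.981]
ft_force: [0.2, 0.5, 0.4]
opening: 0.003
[-57.49150816 -98.33026932   9.17657467] [0.15444142 0.53523961 0.36087876]
```

View pics/w2.png

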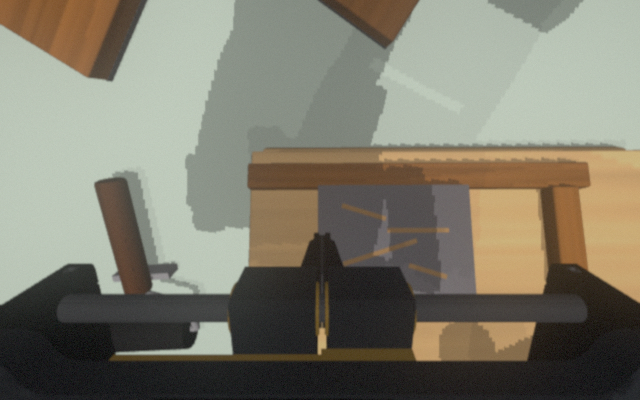

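```bash
python3 - <<'E'
from h import *
s=env.state()
for y in(-100,-95,-90):print(y,wproj([W((-90,y,20)),W((-20,y,20)),W((-90,y+100,20)),W((-30,y+100,20))],s).round(0).tolist())
print("tcp",wproj(s["eef_pos"],s),"stop",wproj([W((-90,60,14)),W((-40,60,14))],s).round(0).tolist())
E
```

```text
-100 [[319.0, 180.0], [319.0, 287.0], [468.0, 180.0], [474.0, 271.0]]
-95 [[327.0, 180.0], [327.0, 287.0], [475.0, 180.0], [481.0, 271.0]]
-90 [[334.0, 180.0], [335.0, 287.0], [483.0, 180.0], [489.0, 271.0]]
tcp [[321.11748091 228.95980312]] stop [[550.0, 182.0], [558.0, 255.0]]
```

```bash
python3 -m pendant '[0,0.018,0,0,1, 0,0.018,0,0,1, 0,0.018,0,0,1, 0,0,0,0,1]'
python3 - <<'E'
from h import *
import cv2
s=env.state();print(P(s["eef_pos"]),s["ft_force"])
cv2.imwrite("pics/w3.png",env.read_camera("wrist")[:,:,::-1])
E
```

```text
t: 6.02
eef_pos: [580.4, -77.7, 59.7]
tcp_rot: [3.141, 0.0, -2.981]
ft_force: [0.8, -1.2, -0.3]
opening: 0.004
[-57.61741853 -76.88074471   9.01966681] [ 0.76616339 -1.15569755 -0.26299742]
```

View pics/w3.png

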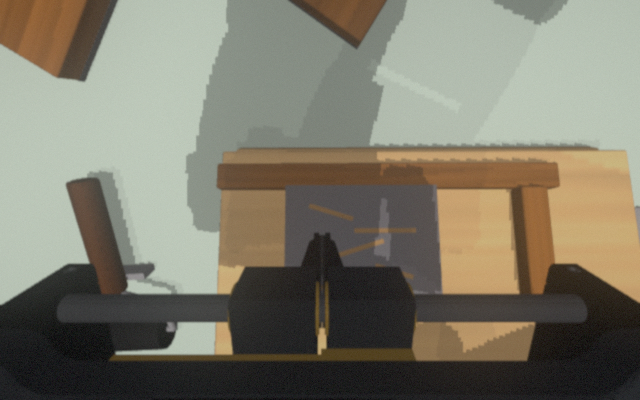

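```bash
python3 - <<'E'
from h import *
import cv2
a=env.read_camera("scene");t=env.read_camera("top")
cv2.imwrite("pics/s3.png",cv2.resize(a[140:310,180:380,::-1],None,fx=3.5,fy=3.5,interpolation=cv2.INTER_CUBIC))
cv2.imwrite("pics/t3.png",cv2.resize(t[80:260,220:460,::-1],None,fx=3,fy=3))
s=env.state();print(proj("scene",[s["eef_pos"],W((-90,-150,10)),W((-10,-100,20)),W((-10,0,20)),W((-90,-100,20))]))
E
```

```text
[[269.64777917 207.60134371]
 [249.95306877 195.69729227]
 [251.80152781 205.44423133]
 [291.67665334 218.37854141]
 [268.35693334 197.4946589 ]]
```

View pics/s3.png

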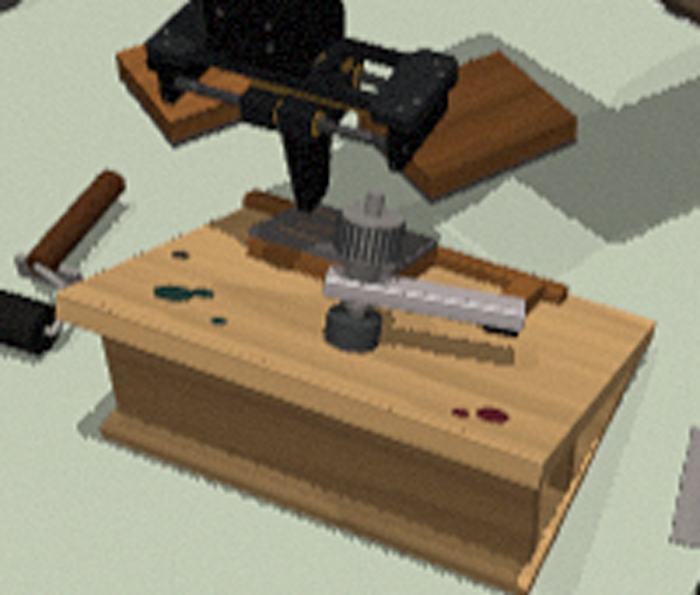

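View pics/t3.png

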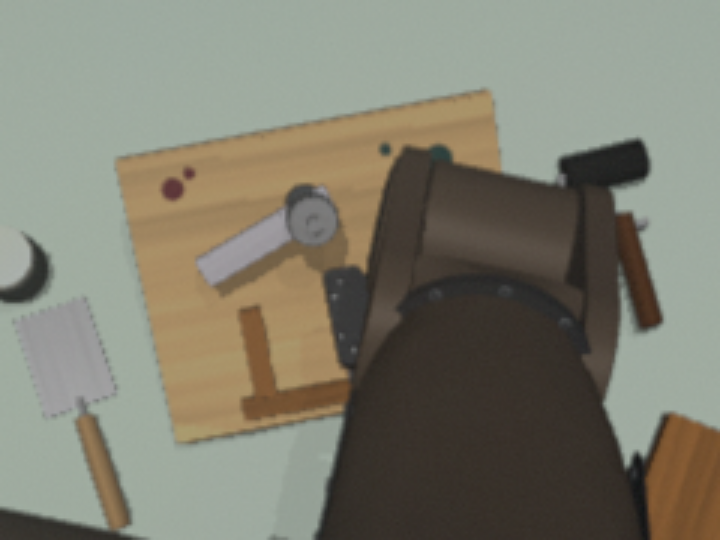

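```bash
python3 - <<'E'
from h import *
m=env.camera_model("wrist");T=np.linalg.inv(np.array(m["tool_from_camera"]))
for x in(-10,0,10):
  for z in(0,-10,-20,-30):
    p=T@[x,5,z,1];print(x,z,np.round([m["fx"]*p[0]/p[2]+m["cx"],m["fy"]*p[1]/p[2]+m["cy"]]))
s=env.state()
for dz in(0,10,20,30):print(proj("scene",s["eef_pos"]+[0,0,dz]).round(1))
E
python3 - <<'E'
import cv2
a=cv2.imread("pics/w3.png")[215:275,280:360];b=cv2.imread("pics/wrist0.png")
import numpy as np
cv2.imwrite("pics/wc.png",np.hstack([cv2.resize(a,(400,300),interpolation=2),cv2.resize(b,(400,300))]))
E
```

```text
-10 0 [328. 242.]
-10 -10 [329. 248.]
-10 -20 [329. 255.]
-10 -30 [329. 263.]
0 0 [328. 229.]
0 -10 [329. 235.]
0 -20 [329. 241.]
0 -30 [329. 248.]
10 0 [328. 215.]
10 -10 [329. 221.]
10 -20 [329. 226.]
10 -30 [330. 232.]
[[269.6 207.6]]
[[269.4 204.4]]
[[269.1 201.2]]
[[268.9 198. ]]
```

View pics/wc.png

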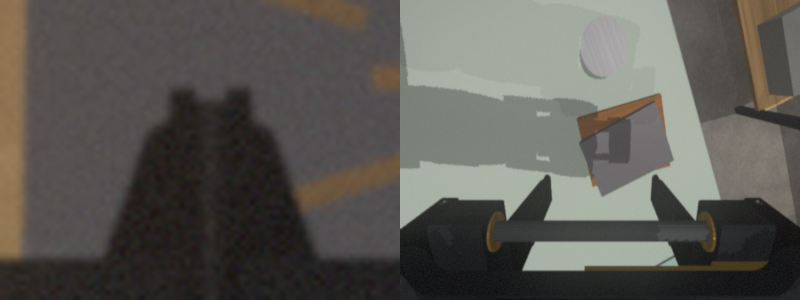

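The block has not moved: the finger has gone over it, and the tip seems to end higher than the reported TCP. I'll lift clear and compare the tip with the TCP in two views.

```bash
python3 -m pendant '[0,0,-0.1,0,1, 0,0,-0.1,0,1, 0,-0.1,0,0,1, 0,-0.1,0,0,1, 0,0,0,0,1]'
python3 - <<'E'
from h import *
import cv2
a=env.read_camera("scene");t=env.read_camera("wrist")
s=env.state();print(s["ft_force"])
for dz in(0,20):print(dz,proj("scene",s["eef_pos"]+[0,0,dz]))
p=proj("scene",s["eef_pos"])[0].astype(int)
c=a[p[1]-70:p[1]+50,p[0]-80:p[0]+80,::-1].copy()
c=cv2.resize(c,None,fx=5,fy=5,interpolation=2);cv2.drawMarker(c,(400,350),(0,0,255),0,20)
cv2.imwrite("pics/s4.png",c);cv2.imwrite("pics/w4.png",t[:,:,::-1])
E
```

```text
t: 6.8
eef_pos: [593.3, -159.7, 139.5]
tcp_rot: [-3.141, 0.0, -2.985]
ft_force: [-0.7, 0.7, 0.3]
opening: 0.005
[-0.10297721  0.64038254 -0.70164897]
0 [[236.65801317 171.77901186]]
20 [[235.64353334 164.70082688]]
```

View pics/s4.png

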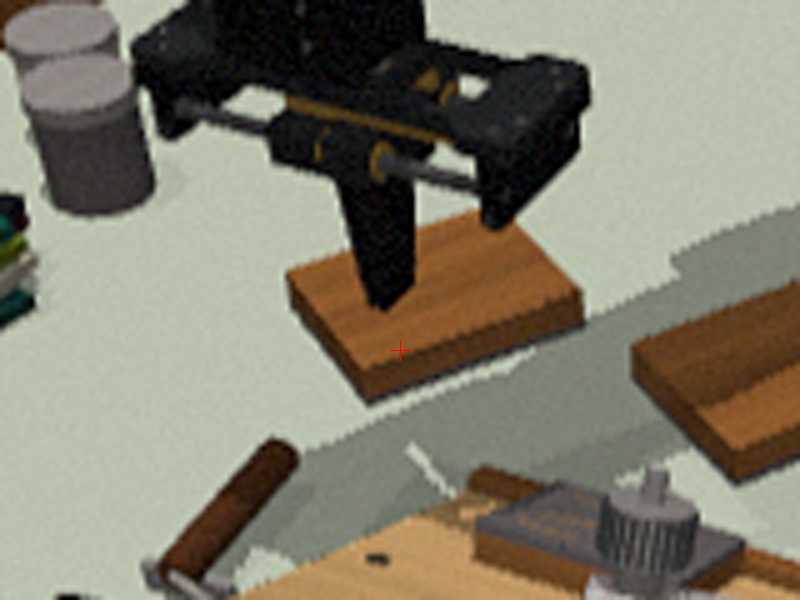

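View pics/w4.png

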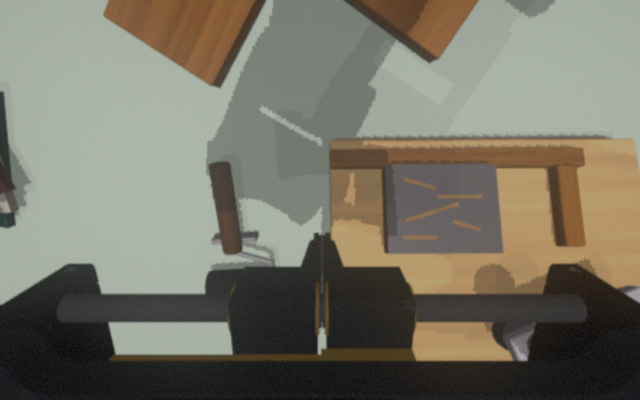

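```bash
python3 - <<'E'
from h import *
s=env.state();Rm=R.from_euler('xyz',s["tcp_rot"]).as_matrix();p0=proj("scene",s["eef_pos"])[0].astype(int)-[80,70]
A=[(-1,-1,(365,300)),(-1,1,(385,310)),(1,1,(412,282))]
m=env.camera_model("wrist");T=np.linalg.inv(np.array(m["tool_from_camera"]))
def f(v,w):
    x,y,z,t=v;r=[]
    for sx,sy,c in A: r+=list(proj("scene",s["eef_pos"]+Rm@[x+sx*w,y+sy*t,z])[0]-p0-np.array(c)/5)
    for sy,u in((-1,315),(1,329)):
        p=T@[x+w,y+sy*t,z,1];r+=[m["fx"]*p[0]/p[2]+m["cx"]-u,m["fy"]*p[1]/p[2]+m["cy"]-233.4]
    return r
for w in(8,10,12):
    r=least_squares(f,[0,0,-20,5],args=(w,));print(w,r.x.round(1),np.round(r.fun,1))
for n,p in dict(ledgeR=(-90,-150,10),b1=(-10,0,20),b2=(-10,-100,20),b3=(-90,-100,20),stopTop=(-15,60,14)).items():print(n,wproj(W(p),s).round(0))
E
```

```text
8 [  2.    0.1 -32.1   4.1] [ 3.   0.3  2.2 -0.7  0.6  1.  -0.7  0.4 -0.7  0.4]
10 [  0.7   0.2 -33.6   4.1] [ 2.2  0.6  1.3 -0.5  0.8  0.3 -0.5  0.3 -0.5  0.3]
12 [ -0.6   0.4 -35.1   4.1] [ 1.3  0.9  0.5 -0.2  0.9 -0.4 -0.3  0.2 -0.3  0.2]
ledgeR [[329. 163.]]
b1 [[500. 248.]]
b2 [[386. 249.]]
b3 [[384. 160.]]
stopTop [[562. 243.]]
```

Both views put the finger end about 25-30 mm above the reported TCP. I'll allow for that and go down beside the block in small steps, watching the force.

```bash
python3 -m pendant '[0,0.09,0,0,1, 0,0,0.1,0,1, 0,0,0.1,0,1, 0,0,0,0,1]'
python3 -m pendant '[0,0,0.015,0,1, 0,0,0.015,0,1, 0,0,0,0,1]'
python3 -m pendant '[0,0,0.015,0,1, 0,0,0.010,0,1, 0,0,0,0,1]'
```

```text
t: 7.4
eef_pos: [585.9, -120.2, 57.6]
tcp_rot: [3.139, -0.004, -2.981]
ft_force: [-0.0, -0.5, -0.4]
opening: 0.003
t: 7.78
eef_pos: [587.5, -121.7, 48.0]
tcp_rot: [-3.141, 0.0, -2.982]
ft_force: [0.6, -0.2, 0.1]
opening: 0.002
t: 8.15
eef_pos: [587.2, -121.7, 37.2]
tcp_rot: [3.141, -0.001, -2.982]
ft_force: [0.0, 0.3, 0.3]
opening: 0.006
```

The TCP now reads 12 mm below the board's face with no contact, so the offset is real. Now pushing.

```bash
python3 -m pendant '[0,0.02,0,0,1, 0,0.02,0,0,1, 0,0.02,0,0,1, 0,0.02,0,0,1, 0,0.02,0,0,1, 0,0.02,0,0,1, 0,0,0,0,1]'
python3 - <<'E'
from h import *
import cv2
s=env.state();print(P(s["eef_pos"]+[0,0,27]),s["ft_force"])
cv2.imwrite("pics/w5.png",env.read_camera("wrist")[:,:,::-1])
E
```

```text
t: 9.02
eef_pos: [579.6, -73.6, 37.6]
tcp_rot: [3.141, -0.0, -2.981]
ft_force: [0.3, 0.1, -0.2]
opening: 0.007
[-55.5804163  -72.79197664  13.54857461] [ 0.32438266  0.05559957 -0.2133023 ]
```

View pics/w5.png

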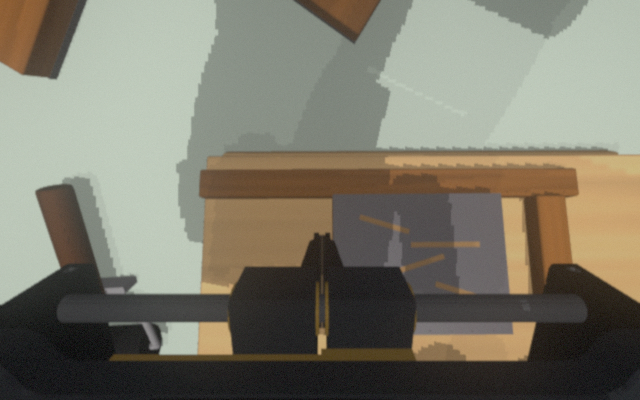

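Block is moving: its right side is at (332,250) against the finger, and about 15-20 mm is left to the stop at (525,200).

```bash
python3 -m pendant '[0,0.0125,0,0,1, 0,0.0125,0,0,1, 0,0.0125,0,0,1, 0,0,0,0,1]'
python3 - <<'E'
from h import *
import cv2
s=env.state();print(P(s["eef_pos"]+[0,0,27]),s["ft_force"])
cv2.imwrite("pics/w6.png",env.read_camera("wrist")[:,:,::-1])
E
```

```text
t: 9.57
eef_pos: [577.3, -59.0, 37.6]
tcp_rot: [3.141, -0.0, -2.982]
ft_force: [0.3, 0.6, -0.3]
opening: 0.006
[-55.60319599 -57.99823221  13.54367233] [ 0.33592921  0.60951561 -0.3142709 ]
```

View pics/w6.png

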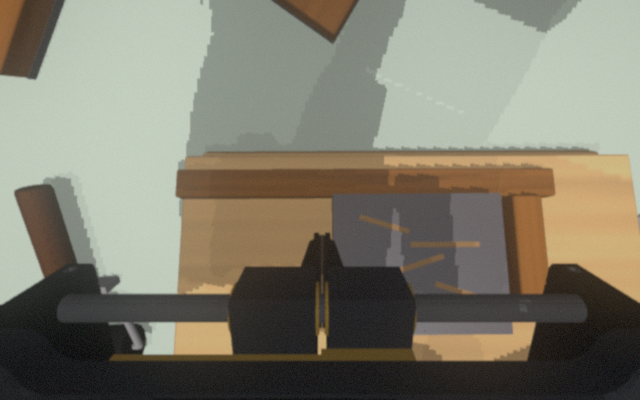

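```bash
python3 -m pendant '[0,0.0075,0,0,1, 0,0.0075,0,0,1, 0,0,0,0,1]'
python3 -m pendant '[0,0.005,0,0,1, 0,0.005,0,0,1, 0,0,0,0,1]'
python3 - <<'E'
from h import *
import cv2
s=env.state();print(P(s["eef_pos"]+[0,0,27]),s["ft_force"])
cv2.imwrite("pics/w7.png",env.read_camera("wrist")[:,:,::-1])
E
```

```text
t: 10.0
eef_pos: [576.4, -53.4, 37.6]
tcp_rot: [3.141, 0.0, -2.982]
ft_force: [0.8, -0.2, 0.3]
opening: 0.005
t: 10.38
eef_pos: [575.8, -49.5, 37.7]
tcp_rot: [3.142, 0.0, -2.982]
ft_force: [0.4, -1.6, 1.4]
opening: 0.005
[-55.53784688 -48.34185657  13.57236189] [ 0.40168485 -1.59300793  1.36063786]
```

View pics/w7.png

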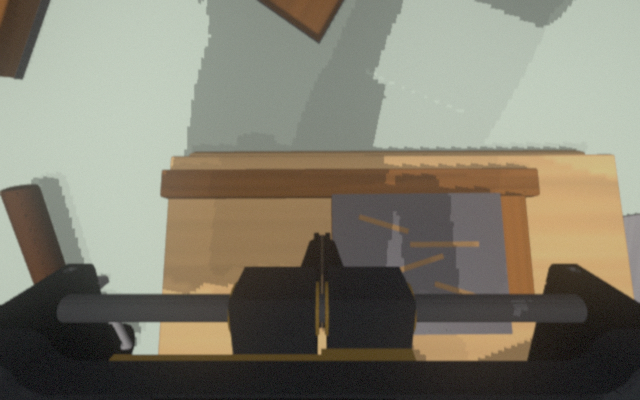

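```bash
python3 -m pendant '[0,0.005,0,0,1, 0,0.005,0,0,1, 0,0,0,0,1]'
python3 -m pendant '[0,0.004,0,0,1, 0,0.004,0,0,1, 0,0,0,0,1]'
```

```text
t: 10.8
eef_pos: [575.4, -46.7, 37.9]
tcp_rot: [-3.14, 0.0, -2.982]
ft_force: [-1.0, -10.2, 1.0]
opening: 0.003
t: 11.18
eef_pos: [575.3, -46.4, 37.9]
tcp_rot: [-3.137, 0.001, -2.981]
ft_force: [-2.1, -29.8, -0.1]
opening: 0.005
```

Firm contact: the force rose to 30 N with the block against the stop. Backing off and lifting.

```bash
python3 -m pendant '[0,-0.01,0,0,1, 0,-0.03,0,0,1, 0,0,-0.13,0,1, 0,0,-0.13,0,1, 0,0,-0.13,0,1, 0,0,-0.1,0,1, 0,0,0,0,0]'
python3 - <<'E'
from h import *
import cv2
s=env.state()
cv2.imwrite("pics/w8.png",env.read_camera("wrist")[:,:,::-1])
t=env.read_camera("top");cv2.imwrite("pics/t8.png",cv2.resize(t[80:260,220:460,::-1],None,fx=3,fy=3))
print(s["ft_force"])
print(wproj([W((-90,-40,20)),W((-10,-40,20)),W((-10,60,20)),W((-15,60,14)),W((60,10,78)),W((16,93,40)),W((39,102,40))],s).round())
E
```

```text
t: 12.05
eef_pos: [578.3, -58.5, 236.6]
tcp_rot: [-3.14, 0.005, -2.982]
ft_force: [0.2, -0.6, -0.6]
opening: 0.063
[ 0.22909881 -0.62767359 -0.640851  ]
[[336. 145.]
 [336. 211.]
 [421. 211.]
 [420. 207.]
 [392. 277.]
 [458. 232.]
 [468. 254.]]
```

View pics/w8.png

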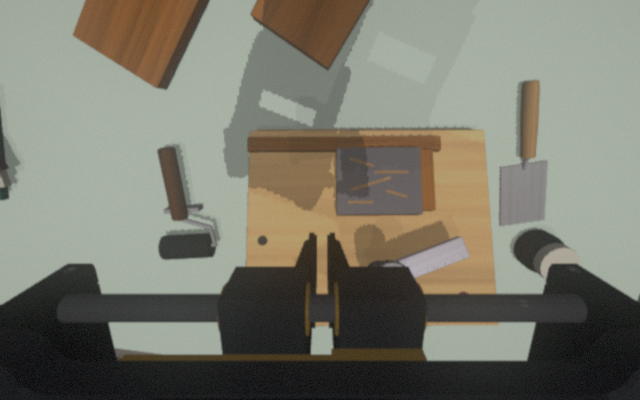

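View pics/t8.png

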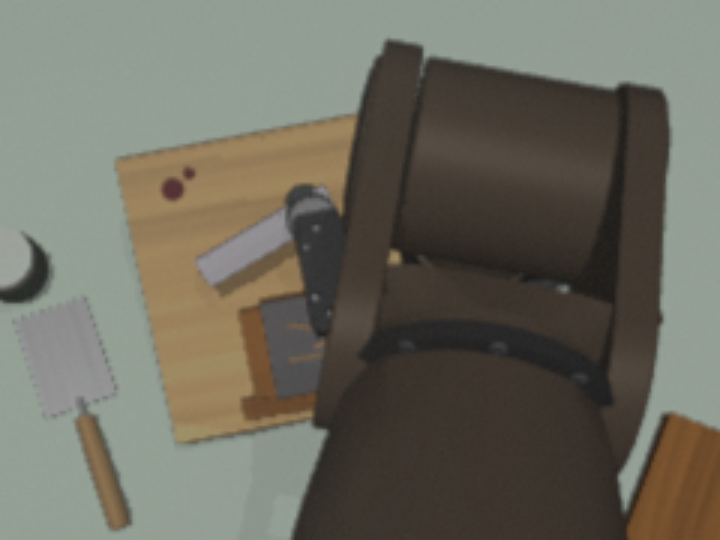

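The wrist view has the block at (336..421, 147..216), matching the predicted home pose to about 1 px, with no gap at the stop. Next are the arm-swing waypoints, straddling the bar at 88 mm from the stud.

```bash
cat >> h.py <<'E'
TIP=27
def barp(a,r=88,z=35,low=5):
    p=W((60-r*np.cos(a),10+r*np.sin(a),z))+[0,0,-low-TIP]
    y=q[3]+np.arctan2(np.sin(a),-np.cos(np.radians(25))*np.cos(a));return p,y
E
python3 - <<'E'
from h import *
p,y=barp(1.22);print(p,y)
s=env.state()
c=goto((p[0],p[1],s["eef_pos"][2]),y)
c=goto(p,y,c)
E
```

```text
[620.81243862 100.53100643  88.13021562] 2.0503044997747155
  shift before turn [-0.1715  0.3746 -0.    ]
  shift after turn [ 0.3017  0.2805 -0.    ]
  d [ 43.9 158.8   0. ] turn 0.3982 rows>= 6.7
  shift before turn [0.     0.     0.3625]
  shift after turn [0.     0.     0.3625]
  d [   0.    0. -145.] turn -0.0 rows>= 2.3
```

```bash
python3 -m pendant '[0,0,0,0.0498,0, 0,0,0,0.0498,0, 0,0,0,0.0498,0, 0,0,0,0.0498,0, 0,0,0,0.0498,0, 0,0,0,0.0498,0, 0,0,0,0.0498,0, 0,0,0,0.0498,0]'
python3 -m pendant '[0.0754,0.0701,0,0,0, 0.0754,0.0701,0,0,0, 0.0754,0.0701,0,0,0, 0.0754,0.0701,0,0,0, 0,0,0.08,0,0, 0,0,0.08,0,0, 0,0,0,0,0]'
python3 - <<'E'
from h import *
import cv2
cv2.imwrite("pics/w9.png",env.read_camera("wrist")[:,:,::-1])
s=env.state();p,y=barp(1.22);goto(p,y)
for a in(1.1,1.22,1.34):print(a,wproj([W((60-r*np.cos(a),10+r*np.sin(a),41)) for r in(40,95)],s).round())
E
```

```text
t: 13.15
eef_pos: [576.6, -58.2, 231.7]
tcp_rot: [-3.139, -0.002, 2.045]
ft_force: [-0.0, -0.5, -0.3]
opening: 0.496
t: 14.02
eef_pos: [619.5, 100.4, 166.1]
tcp_rot: [-3.135, -0.003, 2.05]
ft_force: [0.5, -0.0, 0.0]
opening: 0.499
  shift before turn [2.000e-04 8.000e-04 2.001e-01]
  shift after turn [2.000e-04 8.000e-04 2.001e-01]
  d [  0.2   0.2 -80. ] turn -0.0002 rows>= 1.3
1.1 [[313. 265.]
 [306. 201.]]
1.22 [[318. 266.]
 [318. 201.]]
1.34 [[324. 267.]
 [331. 203.]]
```

View pics/w9.png

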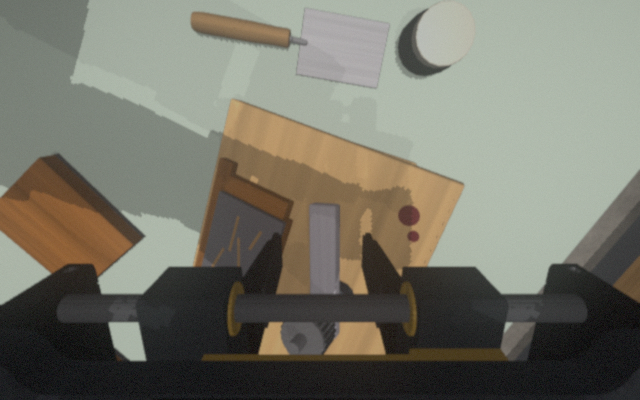

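The bar, with its tip at (325,204), is centred between the fingers at (280,240) and (365,240). Going down astride it.

```bash
python3 -m pendant '[0,0,0.07,0,0, 0,0,0.07,0,0, 0,0,0.03,0,0, 0,0,0.03,0,0, 0,0,0,0,0]'
python3 - <<'E'
from h import *
import cv2
cv2.imwrite("pics/w10.png",env.read_camera("wrist")[:,:,::-1])
a=env.read_camera("scene");cv2.imwrite("pics/s10.png",cv2.resize(a[140:310,180:400,::-1],None,fx=3.5,fy=3.5,interpolation=cv2.INTER_CUBIC))
s=env.state();print(s["ft_force"]);c=(s["eef_pos"],s["tcp_rot"][2])
for a in np.linspace(1.22,0,10)[1:]:
    p,y=barp(a);print(round(a,2));c=goto(p,y,c)
E
```

```text
t: 14.7
eef_pos: [621.2, 100.4, 89.6]
tcp_rot: [-3.141, -0.0, 2.05]
ft_force: [0.3, -0.1, -0.9]
opening: 0.498
[ 0.60180341 -0.39379326  0.79805938]
1.08
  shift before turn [-0.0027 -0.0288  0.0171]
  shift after turn [ 0.001  -0.0289  0.0171]
  d [-9.7 -6.3 -6.8] turn -0.0405 rows>= 0.7
0.95
  shift before turn [-0.0042 -0.0275  0.0107]
  shift after turn [-0.0006 -0.0278  0.0107]
  d [-8.1 -7.6 -4.3] turn -0.0411 rows>= 0.7
0.81
  shift before turn [-0.0046 -0.0278  0.0097]
  shift after turn [-0.0008 -0.0282  0.0097]
  d [-7.  -8.8 -3.9] turn -0.0422 rows>= 0.7
0.68
  shift before turn [-0.0047 -0.0282  0.0085]
  shift after turn [-0.0008 -0.0285  0.0085]
  d [-5.8 -9.8 -3.4] turn -0.0433 rows>= 0.7
0.54
  shift before turn [-0.0047 -0.0285  0.0072]
  shift after turn [-0.0006 -0.0289  0.0072]
  d [ -4.6 -10.6  -2.9] turn -0.0444 rows>= 0.7
0.41
  shift before turn [-0.0044 -0.0289  0.0058]
  shift after turn [-0.0002 -0.0292  0.0058]
  d [ -3.2 -11.3  -2.3] turn -0.0455 rows>= 0.8
0.27
  shift before turn [-0.004  -0.0292  0.0042]
  shift after turn [ 0.0003 -0.0295  0.0042]
  d [ -1.8 -11.7  -1.7] turn -0.0465 rows>= 0.8
0.14
  shift before turn [-0.0033 -0.0295  0.0025]
  shift after turn [ 0.001  -0.0297  0.0025]
  d [ -0.3 -11.9  -1. ] turn -0.0472 rows>= 0.8
0.0
  shift before turn [-0.0026 -0.0297  0.0009]
  shift after turn [ 0.0018 -0.0297  0.0009]
  d [  1.2 -11.9  -0.3] turn -0.0475 rows>= 0.8
```

View pics/s10.png

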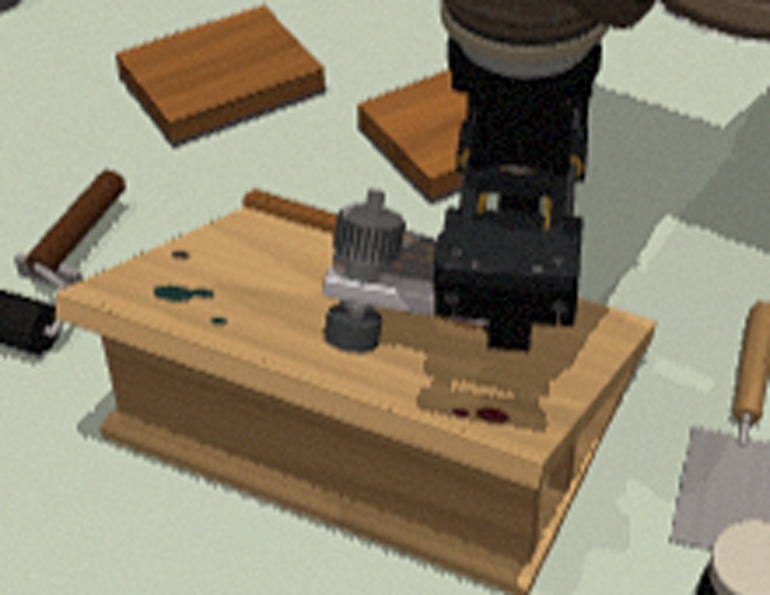

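View pics/w10.png

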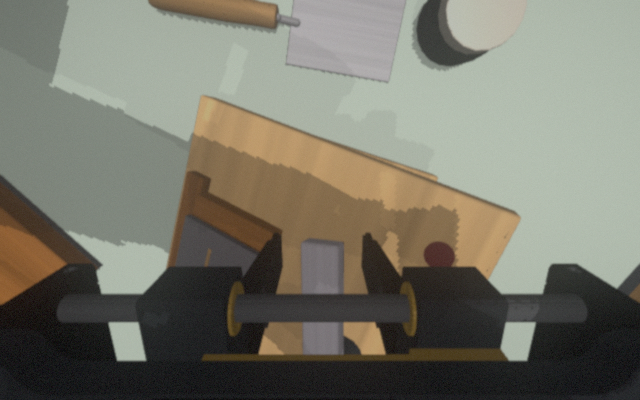

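The fingers stand astride the bar's end, which is at (322,240). Swinging the arm, first part.

```bash
python3 -m pendant '[-0.003,-0.029,0.016,-0.0405,0, -0.004,-0.0275,0.011,-0.041,0, -0.0045,-0.028,0.0095,-0.042,0, -0.0045,-0.028,0.0085,-0.0433,0, -0.0045,-0.0285,0.007,-0.0444,0, 0,0,0,0,0]'
python3 - <<'E'
from h import *
import cv2
cv2.imwrite("pics/w11.png",env.read_camera("wrist")[:,:,::-1])
s=env.state();print(s["ft_force"]);c=(s["eef_pos"],s["tcp_rot"][2])
for a in (.54,.36,.18,0):
    p,y=barp(a);print(round(a,2));c=goto(p,y,c)
E
```

```text
t: 15.55
eef_pos: [585.9, 56.9, 69.5]
tcp_rot: [3.141, 0.001, 2.711]
ft_force: [0.8, 0.3, -0.2]
opening: 0.496
[-0.14012595  0.30636581 -0.50897064]
0.54
  shift before turn [-0.0005 -0.0002  0.0013]
  shift after turn [-0.0005 -0.0002  0.0013]
  d [ 0.1 -0.1 -0.5] turn -0.0022 rows>= 0.0
0.36
  shift before turn [-0.0066 -0.0383  0.0073]
  shift after turn [ 0.0007 -0.0389  0.0073]
  d [ -3.9 -15.1  -2.9] turn -0.0607 rows>= 1.0
0.18
  shift before turn [-0.0058 -0.0389  0.0045]
  shift after turn [ 0.0019 -0.0392  0.0045]
  d [ -1.4 -15.7  -1.8] turn -0.0622 rows>= 1.0
0
  shift before turn [-0.0046 -0.0392  0.0015]
  shift after turn [ 0.0032 -0.0394  0.0015]
  d [  1.2 -15.8  -0.6] turn -0.0631 rows>= 1.1
```

View pics/w11.png

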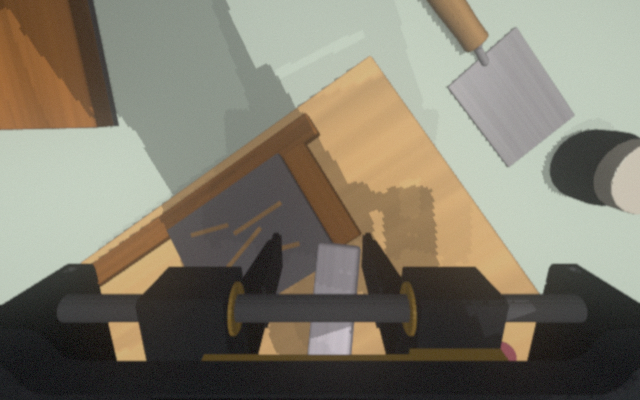

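The bar, with its end at (338,244), follows the right-hand finger. Swinging the rest.

```bash
python3 -m pendant '[-0.0045,-0.029,0.007,-0.0475,0, -0.004,-0.029,0.0042,-0.0465,0, -0.0035,-0.0295,0.0025,-0.0472,0, -0.0026,-0.0297,0.001,-0.0475,0, 0,0,0,0,0]'
python3 - <<'E'
from h import *
s=env.state();print(s["ft_force"],P(s["eef_pos"]+[0,0,27]))
p,y=barp(0);goto(p,y)
E
```

```text
t: 16.23
eef_pos: [582.3, 10.6, 63.3]
tcp_rot: [-3.142, 0.001, -2.981]
ft_force: [0.4, 0.4, 0.5]
opening: 0.498
[0.4436886  0.35695683 0.46203457] [-30.1949505    9.91153809  30.06560702]
  shift before turn [ 0.0002  0.0002 -0.001 ]
  shift after turn [ 0.0002  0.0002 -0.001 ]
  d [-0.1  0.1  0.4] turn 0.0003 rows>= 0.0
```

```bash
python3 -m pendant '[0,0,0,0,0.3, 0,0,0,0,0.4, 0,0,0,0,0.5, 0,0,0,0,1, 0,0,0,0,1, 0,0,0,0,1]'
python3 - <<'E'
from h import *
import cv2
s=env.state();print(s["ft_force"],s["moment"],P(s["eef_pos"]+[0,0,27]),s["opening"]*95)
cv2.imwrite("pics/w12.png",env.read_camera("wrist")[:,:,::-1])
E
```

```text
t: 16.98
eef_pos: [581.9, 10.7, 63.0]
tcp_rot: [3.142, 0.0, -2.977]
ft_force: [-0.3, 1.2, 0.2]
opening: 0.246
[-0.33586148  1.20289982  0.18374565] [ 0.20681779  0.1378954  -0.0058815 ] [-30.74325598  10.0924797   29.91878029] 23.374892775706485
```

View pics/w12.png

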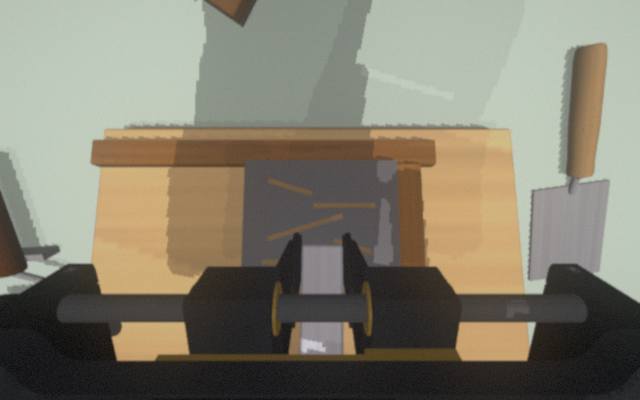

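The bar is pinched at 23 mm opening, with the jaws at panel y = 10.1. Letting go, lifting, and moving above the nut.

```bash
python3 -m pendant '[0,0,0,0,0.2, 0,0,0,0,0, 0,0,-0.1,0,-0.3, 0,0,-0.13,0,-0.3, 0,0,-0.13,0,-0.3, 0,0,-0.05,0,-0.3, 0,0,0,0,-0.3]'
python3 - <<'E'
from h import *
import cv2
s=env.state()
cv2.imwrite("pics/w13.png",env.read_camera("wrist")[:,:,::-1])
t=env.read_camera("scene");cv2.imwrite("pics/s13.png",cv2.resize(t[140:310,180:380,::-1],None,fx=3.5,fy=3.5,interpolation=2))
c=W((60,10,67.2));print(c);Y=q[3]+np.pi+0.7
c2=goto((c[0],c[1],s["eef_pos"][2]),Y);goto(c+[0,0,-12-TIP],Y,c2)
print(wproj([W((60,10,79)),W((60,10,92)),W((-35,10,41)),W((-35,22,41)),W((-10,60,20)),W((-10,-40,20))],s).round())
E
```

```text
t: 17.9
eef_pos: [582.4, 10.6, 228.3]
tcp_rot: [-3.141, 0.003, -2.977]
ft_force: [-0.2, -0.2, 0.2]
opening: 0.649
[647.54412299  21.12491663 162.09365155]
  shift before turn [-0.1672 -0.0012 -0.0059]
  shift after turn [-0.1276 -0.108  -0.0059]
  d [66.  10.5  2.4] turn -0.2212 rows>= 3.7
  shift before turn [0.     0.     0.2631]
  shift after turn [0.     0.     0.2631]
  d [   0.     0.  -105.2] turn -0.0 rows>= 1.7
[[321. 268.]
 [321. 269.]
 [321. 175.]
 [332. 175.]
 [365. 201.]
 [277. 201.]]
```

View pics/w13.png

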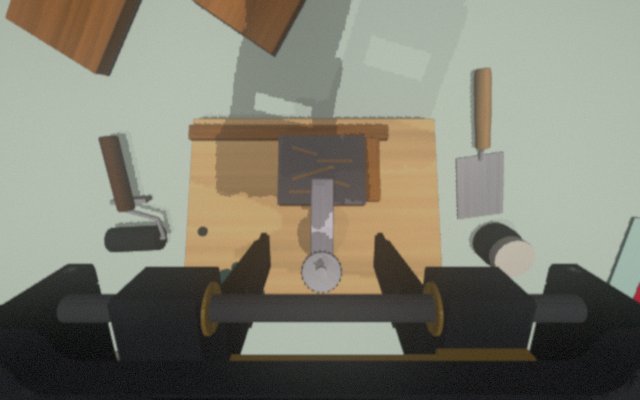

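View pics/s13.png

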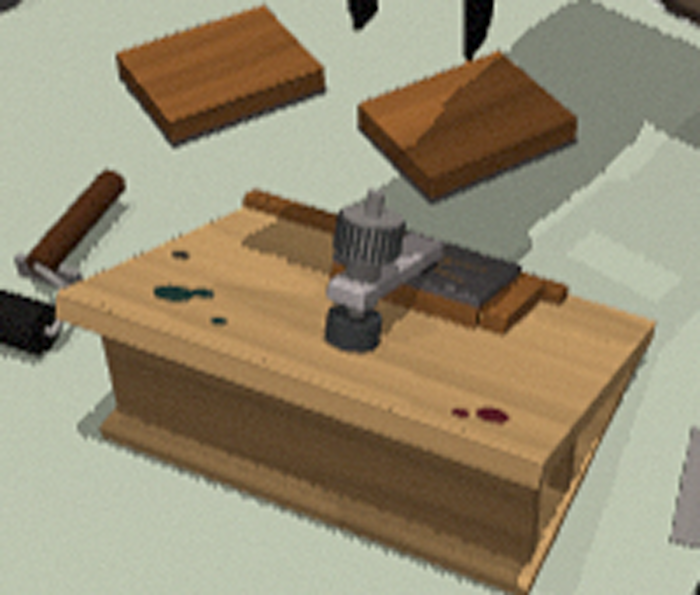

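The bar runs straight down the slope from the nut at (321,272), and its end at (321,180) is over the block. The nut is where predicted. Turning to the start of the stroke and going down around the nut.

```bash
python3 -m pendant '[0,0,0,-0.0553,-0.3, 0,0,0,-0.0553,-0.3, 0,0,0,-0.0553,-0.3, 0,0,0,-0.0553,-0.3, -0.0425,-0.036,0,0,-0.3, -0.0425,-0.036,0,0,-0.3, -0.0425,-0.036,0,0,-0.3, 0,0,0,0,-0.3]'
python3 - <<'E'
from h import *
import cv2
cv2.imwrite("pics/w14.png",env.read_camera("wrist")[:,:,::-1])
c=W((60,10,67.2));goto(c+[0,0,-12-TIP],q[3]+np.pi+0.7)
print(wproj([W((60,10,79)),W((60,10,92))],env.state()).round())
E
```

```text
t: 19.0
eef_pos: [648.1, 21.2, 224.6]
tcp_rot: [3.139, -0.002, -2.282]
ft_force: [-1.3, -0.4, -1.1]
opening: 0.646
  shift before turn [-0.0003 -0.0003  0.2548]
  shift after turn [-0.0003 -0.0003  0.2548]
  d [   0.2    0.  -101.9] turn 0.0 rows>= 1.6
[[325. 202.]
 [330. 201.]]
```

View pics/w14.png

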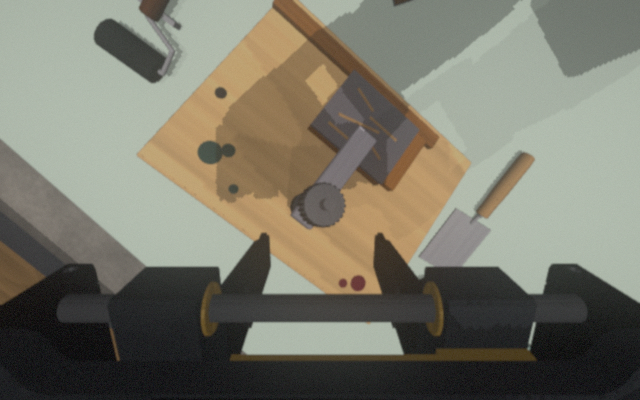

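The nut's head shows at (323,204), predicted (325,202), and lies centrally between the fingers. Going down.

```bash
python3 -m pendant '[0,0,0.09,0,-0.3, 0,0,0.08,0,-0.3, 0,0,0.03,0,-0.3, 0,0,0.028,0,-0.3, 0,0,0.027,0,-0.3, 0,0,0,0,-0.3]'
python3 -m pendant '[0,0,0,0,0, 0,0,0,0,0.1, 0,0,0,0,1, 0,0,0,0,1, 0,0,0,0,1]'
python3 - <<'E'
from h import *
import cv2
s=env.state();print(s["ft_force"],s["moment"],s["opening"]*95)
cv2.imwrite("pics/w15.png",env.read_camera("wrist")[:,:,::-1])
t=env.read_camera("scene");cv2.imwrite("pics/s15.png",cv2.resize(t[140:310,180:380,::-1],None,fx=3.5,fy=3.5,interpolation=2))
E
```

```text
t: 19.8
eef_pos: [647.7, 21.1, 124.6]
tcp_rot: [3.141, -0.0, -2.282]
ft_force: [0.5, -0.5, -0.2]
opening: 0.649
t: 20.42
eef_pos: [648.4, 20.8, 125.4]
tcp_rot: [-3.14, 0.001, -2.282]
ft_force: [2.8, -2.5, 2.2]
opening: 0.404
[ 2.75311653 -2.53520302  2.2244118 ] [-0.53282913 -0.41158324 -0.07787628] 38.41752879739532
```

View pics/s15.png

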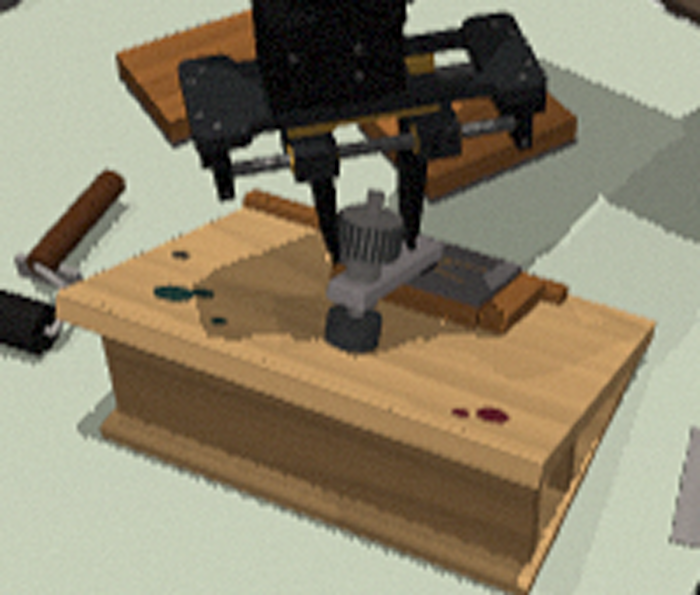

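View pics/w15.png

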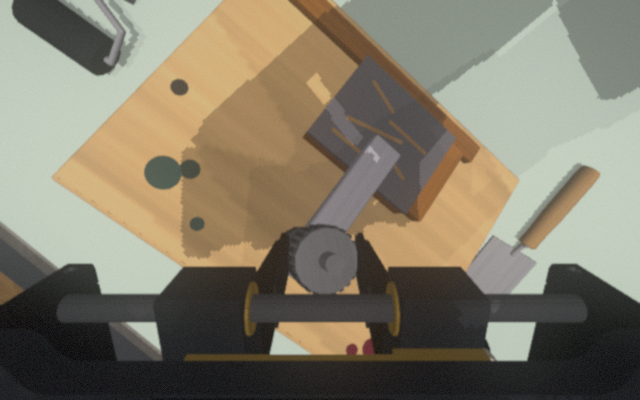

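Nut gripped at 38 mm opening. Turning clockwise, half a stroke first.

```bash
python3 -m pendant '[0,0,0,0.055,1, 0,0,0,0.055,1, 0,0,0,0.055,1, 0,0,0,0.055,1]'
python3 -c "
from h import *
s=env.state();print(s['ft_force'],s['moment'])"
python3 -m pendant '[0,0,0.001,0.055,1, 0,0,0.001,0.055,1, 0,0,0.001,0.055,1, 0,0,0.001,0.055,1, 0,0,0,0,1]'
python3 - <<'E'
from h import *
import cv2
s=env.state();print(s["ft_force"],s["moment"],s["opening"]*95,s["tcp_rot"])
cv2.imwrite("pics/w16.png",env.read_camera("wrist")[:,:,::-1])
E
```

```text
t: 21.02
eef_pos: [647.8, 21.6, 124.7]
tcp_rot: [3.141, -0.0, -2.979]
ft_force: [3.4, 3.1, -2.6]
opening: 0.375
[ 3.42675505  3.05333756 -2.60419729] [ 0.96333248 -0.63828712  0.25860576]
t: 21.65
eef_pos: [648.2, 22.4, 124.5]
tcp_rot: [3.139, 0.0, 2.616]
ft_force: [-1.1, 4.1, 10.0]
opening: 0.401
[-1.12541861  4.05013959 10.00664508] [ 1.10319599 -0.08321602  0.14766737] 38.10575851482851 [3.13935335e+00 4.91079859e-04 2.61642488e+00]
```

View pics/w16.png

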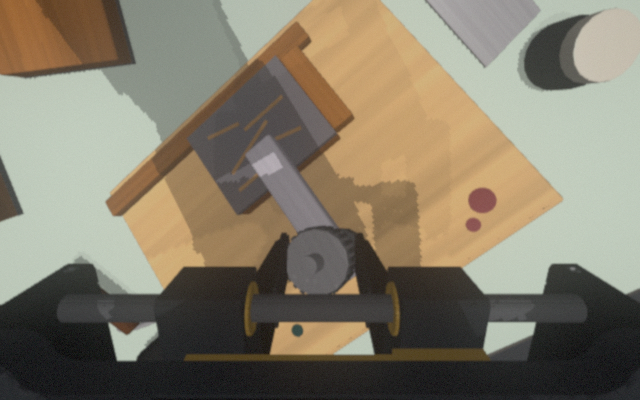

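```bash
python3 -m pendant '[0,0,0,0,-0.25, 0,0,0,0,-0.25, 0,0,0,-0.055,-0.25, 0,0,0,-0.055,-0.25, 0,0,0,-0.055,-0.25, 0,0,0,-0.055,-0.25, 0,0,0,-0.055,-0.25, 0,0,0,-0.055,-0.25, 0,0,0,-0.055,-0.25, 0,0,0,-0.055,-0.25]'
python3 -m pendant '[0,0,0,0,1, 0,0,0,0,1, 0,0,0,0,1, 0,0,0,0,1]'
python3 - <<'E'
from h import *
import cv2
s=env.state();print(s["ft_force"],s["moment"],s["opening"]*95,s["tcp_rot"])
cv2.imwrite("pics/w17.png",env.read_camera("wrist")[:,:,::-1])
E
```

```text
t: 22.95
eef_pos: [647.6, 21.1, 122.8]
tcp_rot: [3.14, -0.001, -2.277]
ft_force: [0.6, 0.6, 0.1]
opening: 0.627
t: 23.45
eef_pos: [648.3, 20.7, 123.3]
tcp_rot: [-3.141, 0.0, -2.284]
ft_force: [3.9, -3.1, -2.8]
opening: 0.407
[ 3.9148087  -3.12945494 -2.77724516] [-0.57726268 -0.59391758 -0.12863625] 38.6489193551641 [-3.14068346e+00  2.69456321e-04 -2.28369999e+00]
```

View pics/w17.png

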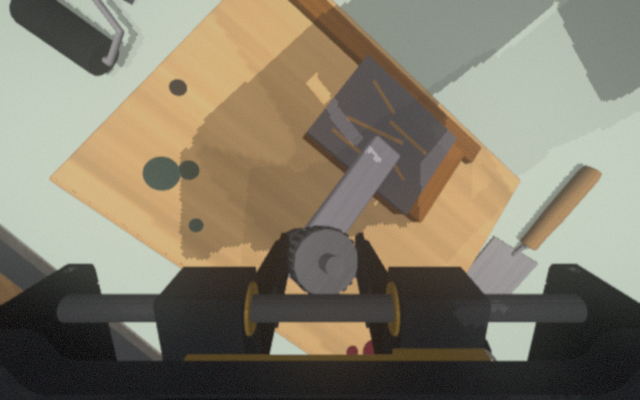

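The arm hasn't moved, with its end still at (380,150). Second stroke.

```bash
python3 -m pendant '[0,0,0,0.055,1, 0,0,0,0.055,1, 0,0,0,0.055,1, 0,0,0,0.055,1, 0,0,0.001,0.055,1, 0,0,0.001,0.055,1, 0,0,0.001,0.055,1, 0,0,0.001,0.055,1, 0,0,0,0,1]'
python3 -c "
from h import *
s=env.state();print(s['ft_force'],s['moment'])"
python3 -m pendant '[0,0,0,0,-0.25, 0,0,0,0,-0.25, 0,0,0,-0.055,-0.25, 0,0,0,-0.055,-0.25, 0,0,0,-0.055,-0.25, 0,0,0,-0.055,-0.25, 0,0,0,-0.055,-0.25, 0,0,0,-0.055,-0.25, 0,0,0,-0.055,-0.25, 0,0,0,-0.055,-0.25]'
python3 -m pendant '[0,0,0,0,1, 0,0,0,0,1, 0,0,0,0,1, 0,0,0,0,1]'
```

```text
t: 24.62
eef_pos: [648.4, 22.8, 123.0]
tcp_rot: [3.139, 0.001, 2.616]
ft_force: [-0.7, 6.2, 8.6]
opening: 0.404
[-0.66570953  6.15430356  8.62446391] [ 1.71981356 -0.23102174  0.18347929]
t: 25.88
eef_pos: [647.7, 21.0, 121.4]
tcp_rot: [3.141, -0.0, -2.277]
ft_force: [0.0, 0.6, -0.2]
opening: 0.626
t: 26.38
eef_pos: [648.4, 20.6, 121.8]
tcp_rot: [-3.14, 0.0, -2.284]
ft_force: [4.4, -3.9, -1.7]
opening: 0.403
```

Third stroke, with readings half-way.

```bash
python3 -m pendant '[0,0,0,0.055,1, 0,0,0,0.055,1, 0,0,0,0.055,1, 0,0,0,0.055,1]'
python3 -c "
from h import *
s=env.state();print(s['ft_force'],s['moment'])"
python3 -m pendant '[0,0,0.001,0.055,1, 0,0,0.001,0.055,1]'
python3 -c "
from h import *
s=env.state();print(s['ft_force'],s['moment'])"
python3 -m pendant '[0,0,0.001,0.055,1, 0,0,0.001,0.055,1, 0,0,0,0,1]'
python3 - <<'E'
from h import *
import cv2
s=env.state();print(s['ft_force'],s['moment'])
cv2.imwrite("pics/w18.png",env.read_camera("wrist")[:,:,::-1])
t=env.read_camera("scene");cv2.imwrite("pics/s18.png",cv2.resize(t[170:260,240:330,::-1],None,fx=6,fy=6,interpolation=2))
E
```

```text
t: 26.88
eef_pos: [647.8, 21.5, 121.4]
tcp_rot: [3.141, -0.0, -2.98]
ft_force: [2.5, 4.4, -4.5]
opening: 0.374
[ 2.48474363  4.35031903 -4.48706686] [ 1.0049638  -0.51270845  0.21202856]
t: 27.12
eef_pos: [647.2, 23.4, 122.0]
tcp_rot: [3.138, -0.002, 2.958]
ft_force: [-5.1, 11.4, 11.1]
opening: 0.389
[-5.06263551 11.40063942 11.06125718] [3.37990231 0.68473039 0.60660147]
t: 27.5
eef_pos: [648.4, 23.0, 121.5]
tcp_rot: [3.138, 0.001, 2.615]
ft_force: [-0.9, 7.3, 7.6]
opening: 0.4
[-0.91648492  7.25777777  7.61264192] [ 2.05128818 -0.21850914  0.21820895]
```

View pics/w18.png

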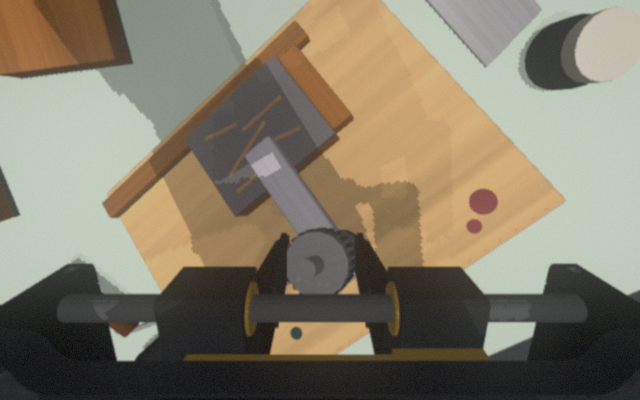

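View pics/s18.png

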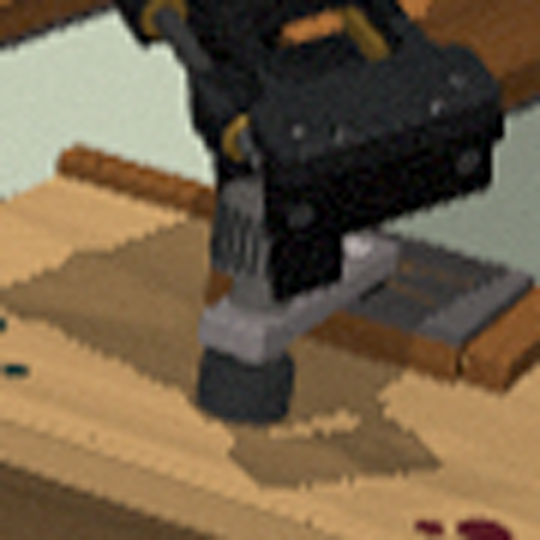

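```bash
python3 -m pendant '[0,0,0,0,-0.25, 0,0,0,0,-0.25, 0,0,0,-0.055,-0.25, 0,0,0,-0.055,-0.25, 0,0,0,-0.055,-0.25, 0,0,0,-0.055,-0.25, 0,0,0,-0.055,-0.25, 0,0,0,-0.055,-0.25, 0,0,0,-0.055,-0.25, 0,0,0,-0.055,-0.25]'
python3 -m pendant '[0,0,0,0,1, 0,0,0,0,1, 0,0,0,0,1, 0,0,0,0,1]'
cat > m.py <<'E'
from h import *
s=env.state();ax=pan(q)[0][:,2];print("M",s['moment'].round(2),"along nut",round(s['moment']@ax,2),"open",round(s['opening']*95,1))
E
python3 m.py
python3 -m pendant '[0,0,0,0.055,1, 0,0,0,0.055,1]'; python3 m.py
python3 -m pendant '[0,0,0,0.055,1, 0,0,0,0.055,1]'; python3 m.py
```

```text
t: 28.85
eef_pos: [647.7, 20.9, 119.8]
tcp_rot: [3.141, -0.0, -2.277]
ft_force: [-0.3, -0.4, -0.2]
opening: 0.623
t: 29.35
eef_pos: [648.6, 20.4, 120.2]
tcp_rot: [-3.14, 0.0, -2.284]
ft_force: [3.3, -3.8, -0.6]
opening: 0.403
M [-0.64 -0.62 -0.14] along nut 0.18 open 38.3
t: 29.6
eef_pos: [647.8, 20.9, 120.3]
tcp_rot: [3.142, -0.0, -2.635]
ft_force: [-0.4, 1.1, -1.7]
opening: 0.392
M [0.76 0.23 0.24] along nut -0.12 open 37.2
t: 29.85
eef_pos: [648.0, 21.5, 119.8]
tcp_rot: [3.141, 0.0, -2.981]
ft_force: [1.9, 3.4, -3.0]
opening: 0.371
M [ 1.28 -0.31  0.24] along nut -0.29 open 35.3
```

```bash
python3 -m pendant '[0,0,0.001,0.055,1, 0,0,0.001,0.055,1]'; python3 m.py
python3 -m pendant '[0,0,0.001,0.055,1, 0,0,0.001,0.055,1, 0,0,0,0,1]'; python3 m.py
python3 -m pendant '[0,0,0,0,-0.25, 0,0,0,0,-0.25, 0,0,0,-0.055,-0.25, 0,0,0,-0.055,-0.25, 0,0,0,-0.055,-0.25, 0,0,0,-0.055,-0.25, 0,0,0,-0.055,-0.25, 0,0,0,-0.055,-0.25, 0,0,0,-0.055,-0.25, 0,0,0,-0.055,-0.25]'
python3 - <<'E'
from h import *
import cv2
s=env.state()
t=env.read_camera("scene");cv2.imwrite("pics/s19.png",cv2.resize(t[170:260,240:330,::-1],None,fx=6,fy=6,interpolation=2))
E
```

```text
t: 30.1
eef_pos: [647.6, 23.2, 120.2]
tcp_rot: [3.138, -0.001, 2.957]
ft_force: [-2.2, 9.2, 6.2]
opening: 0.385
M [2.77 0.16 0.54] along nut -0.68 open 36.6
t: 30.48
eef_pos: [648.7, 23.1, 120.0]
tcp_rot: [3.138, 0.001, 2.614]
ft_force: [-0.4, 9.4, 8.6]
opening: 0.406
M [ 2.36 -0.33  0.27] along nut -0.72 open 38.6
t: 31.72
eef_pos: [647.7, 20.8, 118.2]
tcp_rot: [3.141, -0.001, -2.278]
ft_force: [-1.3, 0.8, -0.1]
opening: 0.63
```

View pics/s19.png

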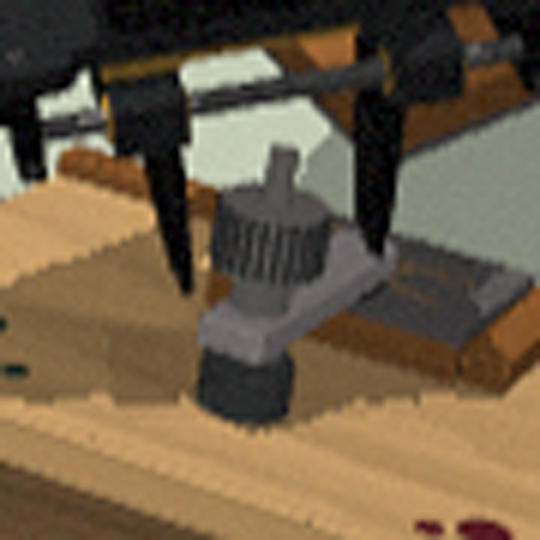

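Fifth stroke. With the gripper back at the same place, I'll compare the scene view before and after for any further drop.

```bash
python3 - <<'E'
from h import *
import cv2
cv2.imwrite("pics/b0.png",env.read_camera("scene")[:,:,::-1])
E
python3 -m pendant '[0,0,0,0,1, 0,0,0,0,1, 0,0,0,0,1, 0,0,0,0,1]'; python3 m.py
python3 -m pendant '[0,0,0,0.055,1, 0,0,0,0.055,1]'; python3 m.py
python3 -m pendant '[0,0,0,0.055,1, 0,0,0,0.055,1]'; python3 m.py
python3 -m pendant '[0,0,0,0.055,1, 0,0,0,0.055,1]'; python3 m.py
python3 -m pendant '[0,0,0,0.055,1, 0,0,0,0.055,1, 0,0,0,0,1]'; python3 m.py
python3 -m pendant '[0,0,0,0,-0.25, 0,0,0,0,-0.25, 0,0,0,-0.055,-0.25, 0,0,0,-0.055,-0.25, 0,0,0,-0.055,-0.25, 0,0,0,-0.055,-0.25, 0,0,0,-0.055,-0.25, 0,0,0,-0.055,-0.25, 0,0,0,-0.055,-0.25, 0,0,0,-0.055,-0.25]'
python3 - <<'E'
from h import *
import cv2
im=np.ascontiguousarray(env.read_camera("scene")[:,:,::-1]);cv2.imwrite("pics/b1.png",im)
f=lambda n:cv2.cvtColor(cv2.imread(n),cv2.COLOR_BGR2GRAY).astype(np.float32)
B0=f("pics/b0.png");B1=f("pics/b1.png");S0=f("pics/scene0.png")
for nm,(r0,r1,c0,c1) in dict(arm_back=(214,232,270,290),stud=(190,204,280,292),jarbg=(290,330,375,415)).items():
    print(nm,cv2.phaseCorrelate(B0[r0:r1,c0:c1],B1[r0:r1,c0:c1]))
z=lambda a:cv2.resize(a[185:245,262:322],None,fx=6,fy=6,interpolation=2)
cv2.imwrite("pics/cmp.png",np.hstack([z(B0),z(B1)]))
for n in(0,1,3,4.5):print(n,proj("scene",[W((60,10,62.4+1.2*(4.5-n)+12)),W((80,-2,24.5+1.2*(4.5-n))),W((80,22,24.5+1.2*(4.5-n)))]).round(1).tolist())
E
```

```text
t: 32.33
eef_pos: [648.9, 20.3, 118.7]
tcp_rot: [-3.139, 0.001, -2.284]
ft_force: [4.6, -4.9, -1.6]
opening: 0.405
M [-0.73 -0.66 -0.05] along nut 0.3 open 38.5
t: 32.58
eef_pos: [648.4, 20.5, 119.0]
tcp_rot: [-3.14, 0.0, -2.634]
ft_force: [-3.6, -2.9, 6.0]
opening: 0.388
M [-0.87  0.4   0.49] along nut 0.78 open 36.9
t: 32.83
eef_pos: [646.1, 20.6, 119.1]
tcp_rot: [-3.141, -0.004, -2.98]
ft_force: [-8.5, 4.6, 6.3]
opening: 0.371
M [1.05 1.64 0.43] along nut -0.16 open 35.2
t: 33.08
eef_pos: [648.3, 22.5, 119.0]
tcp_rot: [3.14, 0.001, 2.958]
ft_force: [2.6, 5.8, 3.2]
opening: 0.382
M [ 1.21 -0.57  0.58] along nut 0.06 open 36.3
t: 33.45
eef_pos: [648.6, 22.2, 119.4]
tcp_rot: [3.139, 0.001, 2.615]
ft_force: [0.5, 5.1, 6.3]
opening: 0.406
M [ 1.12 -0.15  0.14] along nut -0.33 open 38.5
t: 34.7
eef_pos: [647.7, 20.8, 118.2]
tcp_rot: [3.141, -0.001, -2.277]
ft_force: [-0.4, -0.7, -0.2]
opening: 0.625
arm_back ((0.3879077039461176, -0.07876159852511577), 0.965376717514462)
stud ((-0.006100329592110043, 0.5915567642840545), 1.0189889430999757)
jarbg ((-0.009336231890728186, -0.015437464568670123), 0.9980228102207184)
0 [[286.6, 201.5], [272.7, 225.8], [283.6, 229.4]]
1 [[286.5, 202.1], [272.6, 226.4], [283.5, 230.0]]
3 [[286.3, 203.2], [272.4, 227.5], [283.3, 231.1]]
4.5 [[286.1, 204.1], [272.3, 228.3], [283.1, 232.0]][ WARN:0@1.100] global loadsave.cpp:1063 imwrite_ Unsupported depth image for selected encoder is fallbacked to CV_8U.
```

View pics/cmp.png

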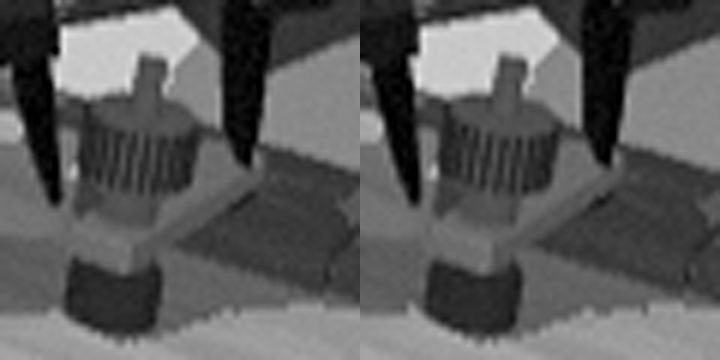

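```bash
python3 - <<'E'
from h import *
import cv2
w=env.read_camera("wrist")[:,:,::-1];cv2.imwrite("pics/w20.png",w)
a=cv2.imread("pics/w17.png")
cv2.imwrite("pics/cmp2.png",np.hstack([cv2.resize(i[50:250,280:480],None,fx=2,fy=2,interpolation=2) for i in(a,w)]))
E
```

```text
(no output)
```

View pics/cmp2.png

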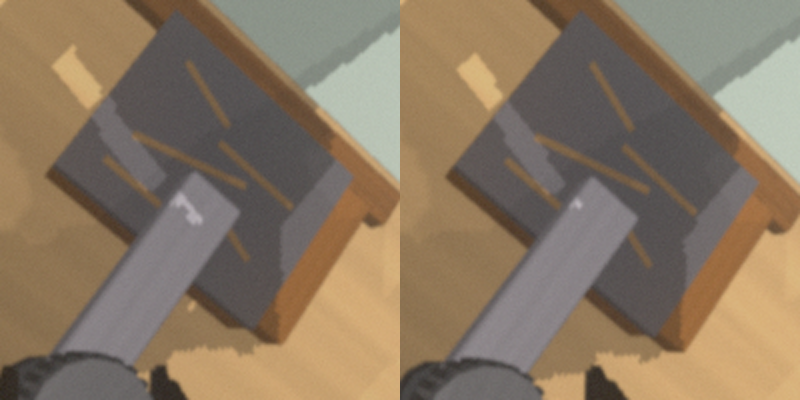

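The bar's direction is unchanged; it has only come lower. One more stroke to see whether the nut still moves.

```bash

python3 -m pendant '[0,0,0,0,1, 0,0,0,0,1, 0,0,0,0,1, 0,0,0,0,1]'; python3 m.py
python3 -m pendant '[0,0,0,0.055,1, 0,0,0,0.055,1]'; python3 m.py
python3 -m pendant '[0,0,0,0.055,1, 0,0,0,0.055,1]'; python3 m.py
python3 -m pendant '[0,0,0,0.055,1, 0,0,0,0.055,1]'; python3 m.py
python3 -m pendant '[0,0,0,0.055,1, 0,0,0,0.055,1, 0,0,0,0,1]'; python3 m.py
python3 -m pendant '[0,0,0,0,-0.25, 0,0,0,0,-0.25, 0,0,0,-0.055,-0.25, 0,0,0,-0.055,-0.25, 0,0,0,-0.055,-0.25, 0,0,0,-0.055,-0.25, 0,0,0,-0.055,-0.25, 0,0,0,-0.055,-0.25, 0,0,0,-0.055,-0.25, 0,0,0,-0.055,-0.25]'
python3 - <<'E' 2>/dev/null
from h import *
import cv2
im=np.ascontiguousarray(env.read_camera("scene")[:,:,::-1]);cv2.imwrite("pics/b2.png",im)
w=env.read_camera("wrist")[:,:,::-1];cv2.imwrite("pics/w21.png",w)
f=lambda n:cv2.cvtColor(cv2.imread(n),cv2.COLOR_BGR2GRAY).astype(np.float32)
B0=f("pics/b0.png");B1=f("pics/b1.png");B2=f("pics/b2.png")
for nm,(r0,r1,c0,c1) in dict(nut=(200,218,274,296),jarbg=(290,330,375,415)).items():
    for a,b in((B0,B1),(B1,B2)):print(nm,cv2.phaseCorrelate(a[r0:r1,c0:c1],b[r0:r1,c0:c1]),abs(a-b)[r0:r1,c0:c1].mean())
z=lambda a:cv2.resize(a[190:240,270:310],None,fx=6,fy=6,interpolation=2)
cv2.imwrite("pics/cmp3.png",np.hstack([z(B0),z(B1),z(B2)]))
E
```

```text
t: 35.3
eef_pos: [648.9, 20.3, 118.7]
tcp_rot: [-3.139, 0.001, -2.284]
ft_force: [4.0, -2.9, -0.6]
opening: 0.406
M [-0.66 -0.68  0.  ] along nut 0.32 open 38.6
t: 35.55
eef_pos: [648.0, 20.3, 119.1]
tcp_rot: [-3.14, -0.0, -2.634]
ft_force: [-7.0, -5.4, 7.9]
opening: 0.387
M [-0.76  0.83  0.61] along nut 0.81 open 36.8
t: 35.8
eef_pos: [646.1, 20.6, 119.1]
tcp_rot: [-3.141, -0.004, -2.98]
ft_force: [-9.9, 3.6, 8.5]
opening: 0.377
M [0.94 1.69 0.4 ] along nut -0.14 open 35.8
t: 36.05
eef_pos: [648.2, 22.5, 119.0]
tcp_rot: [3.14, 0.001, 2.958]
ft_force: [3.7, 5.8, 4.1]
opening: 0.387
M [ 1.43 -0.62  0.63] along nut 0.02 open 36.8
t: 36.42
eef_pos: [650.6, 21.6, 119.6]
tcp_rot: [3.138, 0.006, 2.615]
ft_force: [10.9, 2.1, -0.3]
opening: 0.405
M [ 0.63 -2.08  0.16] along nut 0.02 open 38.5
t: 37.67
eef_pos: [647.6, 21.0, 118.4]
tcp_rot: [3.141, -0.0, -2.277]
ft_force: [0.3, -0.0, 0.0]
opening: 0.626
nut ((0.09348536930289875, -0.052034840015780404), 0.9120969579175666) 7.989899
nut ((-0.007041835673065933, -0.012693216964093423), 1.0205805472753666) 2.9191918
jarbg ((-0.009336231890728186, -0.015437464568670123), 0.9980228102207184) 3.033125
jarbg ((-0.0976093872800341, 0.0034452687578614416), 1.0213604889810086) 2.92625
```

View pics/cmp3.png

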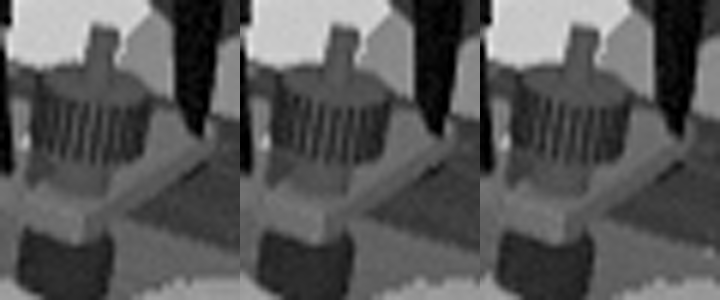

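The nut and arm images before and after the last stroke differ only by noise. The turning moment also rose at once in strokes 5 and 6, so the nut is at its dead stop. Releasing upward and checking.

```bash
python3 -m pendant '[0,0,0,0,-0.3, 0,0,-0.05,0,-0.3, 0,0,-0.12,0,-0.3, 0,0,-0.12,0,-0.3, 0,0,-0.05,0.0,-0.3, 0,0,0,0.055,-0.3, 0,0,0,0.055,-0.3, 0,0,0,0.055,-0.3, 0,0,0,0.055,-0.3, 0,0,0,0,-0.3]'
python3 -m pendant '[0.12,0,-0.02,0,-0.3, 0.12,0,0,0,-0.3, 0,0,0,0,-0.3, 0,0,0,0,-0.3]'
python3 - <<'E'
from h import *
import cv2
s=env.state();print(s["ft_force"])
w=env.read_camera("wrist")[:,:,::-1];cv2.imwrite("pics/w22.png",w)
t=env.read_camera("scene");cv2.imwrite("pics/s22.png",cv2.resize(t[140:310,180:380,::-1],None,fx=3.5,fy=3.5,interpolation=2))
print(wproj([W((60,10,74.4)),W((-35,-2,36.5)),W((-35,22,36.5)),W((-10,60,20)),W((-10,-40,20)),W((-90,60,20)),W((-90,-40,20))],s).round())
for n in("wrist","scene"):
  for th in("bar_grip","nut_grip","block_center"):print(n,th,[(P(d["xyz"]).round().tolist(),round(d["confidence"],2)) for d in env.landmark_of(th,n)][:4])
E
```

```text
t: 39.02
eef_pos: [647.8, 21.1, 254.5]
tcp_rot: [3.141, -0.0, -2.975]
ft_force: [-0.6, 0.8, 0.3]
opening: 0.651
t: 39.52
eef_pos: [553.8, 5.0, 263.0]
tcp_rot: [-3.141, 0.001, -2.972]
ft_force: [0.3, 0.5, 0.3]
opening: 0.651
[0.25010879 0.51863461 0.33143675]
[[321. 276.]
 [312. 193.]
 [332. 194.]
 [361. 215.]
 [282. 215.]
 [360. 154.]
 [284. 154.]]
wrist bar_grip [([-16.0, 9.0, 32.0], 0.67), ([-92.0, 226.0, -41.0], 0.49)]
wrist nut_grip [([64.0, 6.0, 68.0], 0.97)]
wrist block_center [([-268.0, -61.0, 53.0], 0.82), ([-47.0, 12.0, 13.0], 0.74), ([-251.0, -275.0, 47.0], 0.6)]
scene bar_grip [([-17.0, 7.0, 29.0], 0.58), ([4.0, 0.0, 3.0], 0.16)]
scene nut_grip [([66.0, 15.0, 61.0], 0.78)]
scene block_center [([-270.0, -54.0, 55.0], 0.97), ([-247.0, -276.0, 52.0], 0.88), ([-51.0, 11.0, 17.0], 0.87)]
```

View pics/w22.png

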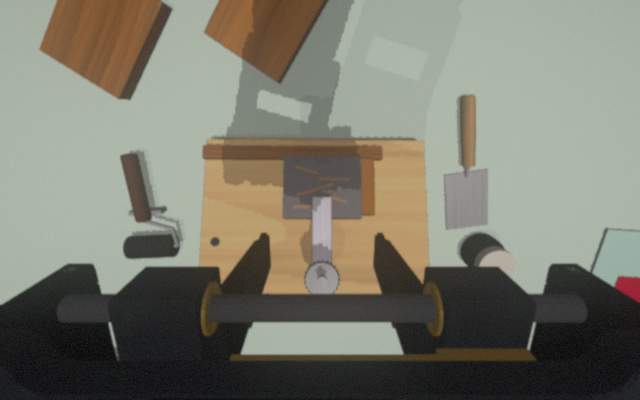

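View pics/s22.png

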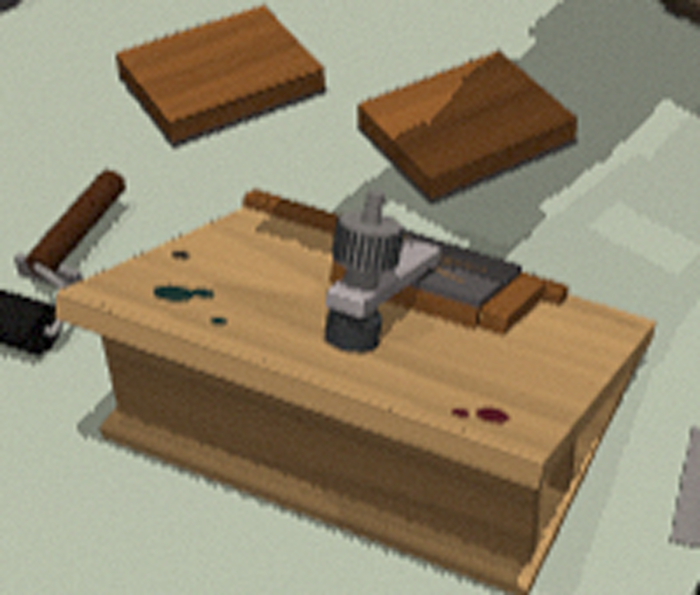

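```bash
python3 - <<'E'
import cv2,numpy as np
a=cv2.imread("pics/s13.png",0);b=cv2.imread("pics/s22.png",0)
for n,(y0,y1,x0,x1) in dict(armback=(270,315,322,385),headside=(218,262,333,405),armtip=(235,262,415,445),boss=(325,352,322,385),blockcorner=(295,330,470,520)).items():
    r=cv2.matchTemplate(b[y0-20:y1+20,x0-20:x1+20],a[y0:y1,x0:x1],cv2.TM_CCOEFF_NORMED);_,v,_,l=cv2.minMaxLoc(r);print(n,l[0]-20,l[1]-20,round(v,2))
E
```

```text
armback -1 7 0.93
headside 2 6 0.77
armtip -12 12 0.8
boss 0 0 0.99
blockcorner 0 0 0.9
```

```bash
python3 -c "
from cell import env
print(env.state()['t']);print(env.job_done())"
```

```text
39.925
the job is handed in; nothing more can be done
None
```

The job is handed in at 39.9 s of the 72 s allowed. The block is against ledge and stop, the clamp arm points straight down the slope over it, and the nut is screwed down to its stop.

**What I did:**
- **Block:** I slid it about 60 mm until it met the stop; the push force rose to about 30 N.
- **Clamp arm:** I swung it from about -1.2 rad to 0 with the fingers astride it, then centred it with a light pinch.
- **Nut:** I turned it clockwise in six strokes of about 80 degrees, then let go and moved clear.

**Last checks:**
- **Position:** The final wrist view shows the block in its home position, the arm straight and the gripper touching nothing. The bystanders show no sign of having moved; I didn't measure them.
- **Tightness:** The images before and after the sixth stroke differ only by noise, so the nut was no longer turning. The arm came down by about 3.6 rad worth of thread, good to perhaps 0.3 rad. That fits a start near 0.9 rad and the stop at 4.5, but it is not an exact reading.

**What disagreed:**
- **Finger tips:** They ended about 27 mm above the reported TCP. My first push therefore passed over the block without moving it; I measured the offset and allowed for it from then on.
- **Wrist camera:** Its pictures sat about 4 pixels lower than my fitted board pose predicted, in most views.
- **Networks:** They put the nut 61 and 68 mm above the board in the two views, against 62.4 when tight.

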